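Scoop milling balls into the inspection bowl and hold the telescoping arm out at its mark

TASK

With the scoop, bring at least three of the white milling balls from the grey tub into the steel bowl on the telescoping arm while the arm is still fully in (no fingers on the balls, none spilled on the bench or left in the scoop), then stand the scoop upright back on the bench and let go of it. Next take the arm's grip post, squeeze in the lock button on its side to release the arm, and draw it out until its pointer is at the white line of the rider on the scale, with the balls still in the bowl. Finish while holding the arm there with the button squeezed in (a spring would draw it back), and leave the rider, the jar, the tip box and the dish where they are.

Things in the scene. Friction and masses are not known exactly. Their poses are not given: they have to be found in the camera images.
- scoop: loose aluminium scoop, 110 g, standing on the bench: open-front pan, upright handle at its back. Origin: underside, foot of the pan's back wall, mid-width; x out of the open mouth, z up. Pan: x 0 to 68 mm, 60 mm wide, 35 mm high side walls, floor 2 mm. Handle: 16 x 16 mm, x -16 to 0, z 0 to 138 mm. Stands by itself on its flat underside.
- scoop_grip (a point): a good point to grip the scoop, on the handle's axis, 118 mm above the scoop's underside (x -8 mm from its origin); axes as the scoop
- scoop_in (a point): a point in the scoop's pan: x 34, z 12 mm from the scoop's origin; axes as the scoop
- tub: grey plastic tub fixed to the bench, open on top; inside 190 (x) x 70 mm (y), 10 mm wider than the scoop, walls 4 mm, rim 63 mm and inner floor 12 mm above the bench. Origin: centre of its underside; z up. At the start the six balls lie in its +x half (the robot's right), the first at least 100 mm from the -x wall.
- ball0: white ceramic milling ball, 24 mm across, about 30 g, glazed and slippery (friction 0.2); six alike. Origin: its centre
- ball1: white ceramic milling ball, 24 mm across, about 30 g, glazed and slippery (friction 0.2); six alike. Origin: its centre
- ball2: white ceramic milling ball, 24 mm across, about 30 g, glazed and slippery (friction 0.2); six alike. Origin: its centre
- ball3: white ceramic milling ball, 24 mm across, about 30 g, glazed and slippery (friction 0.2); six alike. Origin: its centre
- ball4: white ceramic milling ball, 24 mm across, about 30 g, glazed and slippery (friction 0.2); six alike. Origin: its centre
- ball5: white ceramic milling ball, 24 mm across, about 30 g, glazed and slippery (friction 0.2); six alike. Origin: its centre
- stand: fixed stand of the telescoping arm on a 6 mm plate (x -70 to 70, y -30 to 300; narrower under the housing). The arm slides out along +y. Origin: on the bench under the grip post when the arm is in; z up. Housing: y -250 to -40, 72 mm high. Scale bar: x -76 to -52, y -25 to 175, top 54 mm, ticks every 10 mm. Catch of the lock: x 19 to 42, y 8 to 28, top 82 mm.
- boom (a joint): how far the arm is out, m: 0 fully in (locked), 0.16 at most. Unlocked, it slides along the stand's y with about 1 N of friction against a return spring of 2.5 N (in) to 4 N (out), which draws it back when let go. The lock bars it until the button is squeezed in.
- grip (a point): middle of the arm's black grip post, 110 mm above the bench; axes as the stand; moves with the arm. Post 24 x 24 mm, top at 132 mm. Grip it along x, one finger on the bare face (x = -12 mm), one on the lock button (x = +24 mm; +16 mm pressed in): 36 mm wide, 28 mm with the button in.
- button (a joint): how far the lock button is pressed in, m: 0 out, 0.008 fully in. The arm is free when it is more than about 0.0065 in. Spring: 4 N at first, 8 N fully in; it springs out when let go.
- button_face (a point): middle of the button's outer face, which looks to the stand's +x and is 20 mm (y) by 40 mm (z, 90 to 130 mm above the bench); pressed towards the stand's -x
- bowl_in (a point): middle of the inner floor of the steel inspection bowl at the arm's outer end, 22 mm above the bench, 122 mm along +y from the grip post; axes as the stand. The bowl is round, 112 mm across and 60 mm above the bench at the rim, 84 mm across at its foot, wall 3 mm. It moves with the arm.
- pointer (a point): tip of the thin steel pointer that sticks out from the grip post to the scale side (-x), on the post's y; axes as the stand
- mark (a point): the white line on the dark steel rider (12 x 16 x 10 mm) that sits on the scale bar and marks the wanted length; axes as the stand. The pointer is at the mark when both have the same place along the stand's y, 60 to 120 mm out. The rider is stiff (8 N) and stays where it is.
- jar: bystander: amber glass jar, 68 mm across, 85 mm high; origin: centre of its underside
- tipbox: bystander: box of pipette tips, 85 x 120 x 65 mm; origin: centre of its underside
- dish: bystander: closed petri dish, 94 mm across, 15 mm high; origin: centre of its underside
Not all that is in view belongs to the job. What is shaped like the scoop but red is not meant.

How it is judged:
By the outcome, as a careful person would: the job done as asked, in the order asked, and still so for the second after the job is handed in, while the arm keeps its last pose, push and grip.
It also fails if it takes over 69 s, if anything falls off the work surface, if the arm or the gripper's body presses on something with over 40 N, if the wrist force passes 120 N, or if a joint passes its speed limit or range.

ROBOT

A 7-joint arm with a two-finger parallel gripper is mounted at the origin on the work surface. World frame = base frame: x ahead of the robot, y to its left, z up, the work surface at z = 0. Lengths are in m, angles in degrees, forces in N, time in s.
With the tool pointing down it reaches from about 0.425 to 1.025 m from the base axis. Payload 3.6 kg.
Tool frame: the origin (TCP) lies on the centre line of the jaws, within the pads' length; the fingertips stand 11 mm ahead of it and the grasp point (between the pads) lies 8 mm behind it (arm.tip_reach is the z of the fingertips in the tool frame, in m); z points along the fingers, y is the line along which they close (so a half turn about z gives the same grasp; the last joint's range is limited). The gripper opens to 85 mm and grips with 20 to 120 N. Pads are 22 mm wide; open, the fingers measure 114 mm over their backs; the gripper's body (76 mm by 85 mm) begins 54 mm behind the grasp point. The pads swing forward as they close: fully open they stand 13 mm farther back than shut.
Start: joints at [-71.476, 33.873, 2.773, 92.16, -1.908, 54.013, -1.931], TCP at [0.294, 0.663, 0.242] pointing down, gripper open.
Joint ranges: [-153.93, 153.93], [-27.13, 128.08], [-72.61, 78.16], [10.71, 143.7], [-87.88, 267.88], [4.46, 118.87], [-176.78, 176.78]. Speed limits (degrees/s): [147.25, 147.25, 180, 180, 180, 180, 180].

INTERFACE

Orientations are given as a 3x3 rotation matrix whose columns are the frame's x, y, z axes.
In Python, from station import arm gives the robot as it stands.
- The arm moves only by the tool carry_out, never from a script. Its argument "steps" is a list of rows, each a list of 2 entries, a list of its own where there are three numbers: the shift along the tool's x, y, z in m, then the turn about the tool's z in degrees. A call has 1 to 12 rows; each row shifts and turns the commanded pose from where the row before left it, along the tool's axes as they then stand; what a row does not reach is not made up. A row lasts 1/10 s, in which the tool goes at most 50 mm and 8.59 degrees, less where a joint would pass 70% of its speed; a pose out of reach is approached as far as the arm can. A call with a gripper value outside its range is refused whole. "grip" is the finger opening in m, from 0 to 0.0854, set as the call begins (left out, the last holds). The fingers move at their own pace and stop on an object; the grip force is fixed at half the most. Time passes only in rows, so rows that do not move let the fingers close. It gives the time, the measured TCP pose, the force, the opening and the grip force at its end, in the units of the state.
- arm.get_obs(): the state, without advancing time (a new reading comes with each control period).
- arm.grab_frame(name): name is "scene" or "top" or "wrist"; returns a dict with "img" (384x512x3 uint8, red, green, blue), "z_map" (384x512 float32, m along the optical axis (not along the pixel's ray), 0 where there is no reading), "fx", "fy", "cx", "cy" (pixels), "R" (3x3) and "t" (3): a world point X has camera coordinates R X + t. Camera axes: x right, y down, z forward; pixel columns grow to the right and rows downward; lengths in m; the calibration is good to about 2 mm. A picture is of the moment at which its call begins.
- arm.finish_job(): hands the job in; it is judged then, once.
The state is a dict: "clock": time; "joints": joint angles; "qvel": joint speeds; "joint_torque": joint torques, N m; "tcp_pos": TCP position; "eef_rot": TCP orientation; "force": force on the tool from outside, world axes, zero at the start; "torque": the same for the moment, N m; "gripper_width": opening from 0.0 (shut) to 1.0 (fully open); "gripper_force": force on a finger pad.
Only numpy, scipy, OpenCV 4.12 (cv2) and the standard library are available. Lean on these libraries where they do the work, as an engineer would, in place of code of your own. Each camera call takes 0.05 s, during which the arm holds its last target. There are 200 camera calls.

## Working session

There is one attempt and no reset: what is moved stays moved. The work goes in short steps, Python scripts to look and compute and a tool call to move; the robot and the scene stay as the last step left them, time stands still between calls to the robot, and variables do not carry over. Pictures are saved under pics/ and viewed, at most 10 in all, crops included, and the job is handed in when it is done.

Besides the shell and the picture viewer there is one more tool, called after "Request:" as a command line: name --argument value ..., lists and objects as JSON in quotes. carry_out: Moves the arm, as the interface text tells. Its arguments: {"type":"object","properties":{"steps":{"type":"array","items":{"type":"array"}},"grip":{"type":"number"}},"required":["steps"]}

```bash
mkdir -p pics
cat > h.py <<'E'
import numpy as np, cv2
from station import arm
def snap(name,fn,crop=None,scale=1):
    f=arm.grab_frame(name); np.savez('last_%s.npz'%name,**f)
    im=f['img'][:,:,::-1]
    if crop: im=im[crop[1]:crop[3],crop[0]:crop[2]]
    cv2.imwrite('pics/'+fn,cv2.resize(im,None,fx=scale,fy=scale,interpolation=cv2.INTER_CUBIC)); return f
def load(name): return dict(np.load('last_%s.npz'%name))
def px(f,u,v,z=None):
    d=np.array([(u-f['cx'])/f['fx'],(v-f['cy'])/f['fy'],1.]); R=f['R']
    c=-R.T@f['t']; w=R.T@d
    if z is None: return c+w*f['z_map'][int(round(v)),int(round(u))]
    return c+w*(z-c[2])/w[2]
def cloud(f):
    v,u=np.mgrid[0:384,0:512]; z=f['z_map']
    P=np.stack([(u-f['cx'])/f['fx']*z,(v-f['cy'])/f['fy']*z,z],-1)
    return (P-f['t'])@f['R']
E
python3 - <<'E'
from h import *
snap('top','top1.png',scale=1.5); snap('scene','sc1.png',scale=1.5)
o=arm.get_obs(); print(o['clock'],o['tcp_pos'],o['eef_rot'],arm.tip_reach)
E
```

```text
0.1 [0.29317476 0.66226156 0.24126248] [[-9.14453677e-01  4.04689965e-01 -7.10337433e-04]
 [ 4.04690567e-01  9.14451652e-01 -1.92897109e-03]
 [-1.31066004e-04 -2.05142157e-03 -9.99997887e-01]] 0.011
```

View pics/top1.png

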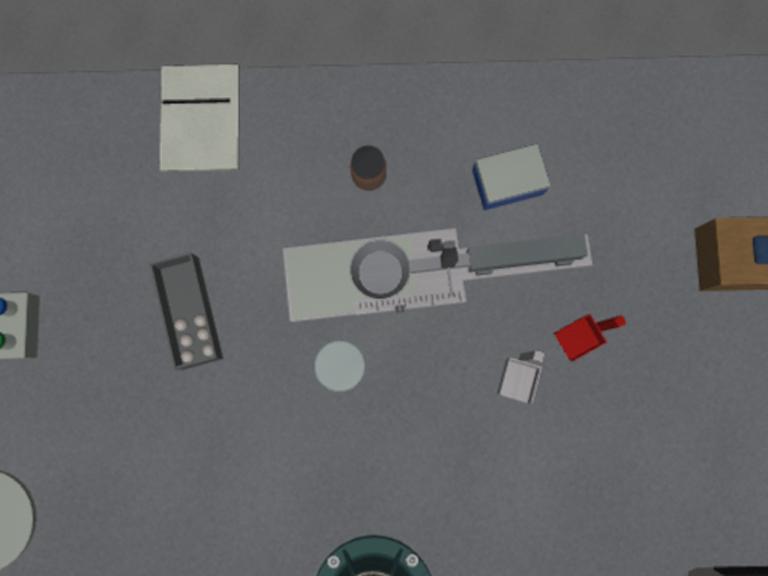

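View pics/sc1.png

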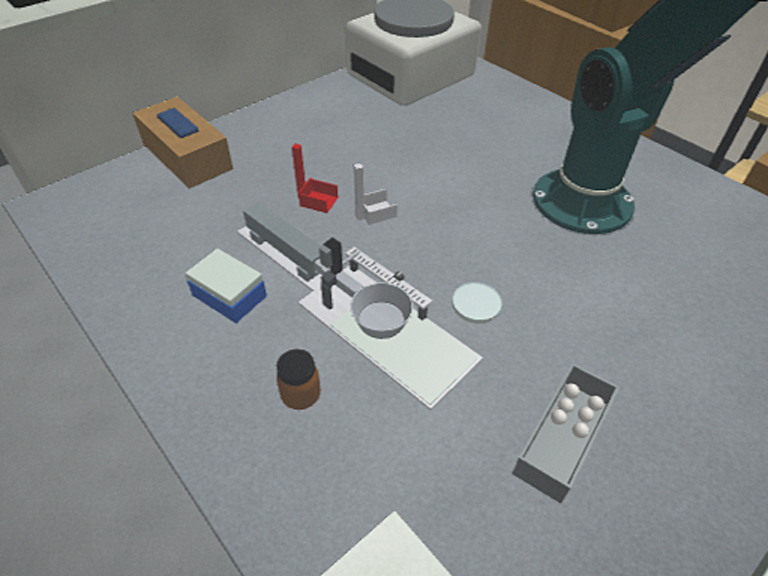

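The top view (1.5x) shows the aluminium scoop at (520,380), with its handle top at (538,356). The red one at (580,337) is the decoy. The tub is at (187,312) with the balls at its lower end. The grip post is at (449,257), the rider at (400,308) and the bowl at (380,268).

Run:
```python
from h import *
np.set_printoptions(precision=4,suppress=True)
f=load('top'); print(f['R'],-f['R'].T@f['t'],f['fx'])
P=cloud(f)
for n,u,v in [('base',372,570),('scoophandle',538,356),('pan',518,380),('tub',182,285),('ball',207,352),('post',449,257),('bowl',380,268),('rider',400,308),('jar',368,160),('box',512,175),('dish',340,366)]:
    print(n,px(f,u/1.5,v/1.5))
# heights-based
def rect(m,n):
    Q=P[m][:,:2].astype(np.float32); 
    r=cv2.minAreaRect(Q); print(n,m.sum(),np.array(r[0]),np.array(r[1]),r[2]); 
    return r
v,u=np.mgrid[0:384,0:512]
def box(a,b,c,d): return (u>a/1.5)&(u<c/1.5)&(v>b/1.5)&(v<d/1.5)
Z=P[...,2]
rect(box(140,240,235,380)&(Z>.056)&(Z<.07),'tubrim')
rect(box(490,340,548,410)&(Z>.10)&(Z<.15),'handle')
rect(box(490,340,548,410)&(Z>.025)&(Z<.045),'panwalls')
rect(box(490,340,548,410)&(Z<.01)&(f['img'].mean(2)>140),'panfloor')
rect(box(460,225,600,275)&(Z>.06)&(Z<.085),'housing')
rect(box(340,225,420,305)&(Z>.055)&(Z<.065),'bowlrim')
rect(box(340,285,470,320)&(Z>.047)&(Z<.058),'scale')
rect(box(340,285,470,320)&(Z>.059)&(Z<.070),'rider')
rect(box(430,240,460,275)&(Z>.12)&(Z<.14),'post')
rect(box(420,230,460,252)&(Z>.075)&(Z<.09),'catch')
def big(fn,a,b,c,d,s):
    im=f['img'][b:d,a:c,::-1]; return cv2.resize(im,None,fx=s,fy=s,interpolation=cv2.INTER_CUBIC)
A=big('',180,145,410,280,3.4); cv2.imwrite('pics/crop1.png',A)
```

```text
[[-0.0207 -0.9997 -0.012 ]
 [-0.991   0.0221 -0.1323]
 [ 0.1326  0.0091 -0.9911]] [ 0.384  -0.0311  1.3377] 476.9353272478879
base [ 0.0698 -0.0016  0.0779]
scoophandle [ 0.4212 -0.2858  0.1401]
pan [ 0.3822 -0.2765 -0.0001]
tub [0.5716 0.3456 0.0144]
ball [0.4445 0.2921 0.0353]
post [ 0.5924 -0.1442  0.1351]
bowl [ 0.5941 -0.0258  0.0226]
rider [ 0.5135 -0.0601  0.0711]
jar [ 0.7831 -0.0086  0.0829]
box [ 0.7533 -0.2706  0.0673]
dish [0.4145 0.0515 0.0177]
tubrim 419 [0.5213 0.3308] [0.1991 0.0812] 14.015168190002441
handle 64 [ 0.4232 -0.2867] [0.016  0.0163] 72.66572570800781
panwalls 123 [ 0.3896 -0.2768] [0.0618 0.0823] 71.78221893310547
panfloor 392 [ 0.3799 -0.2757] [0.0483 0.0637] 71.25230407714844
housing 1245 [ 0.6117 -0.2832] [0.0411 0.2268] 5.319535732269287
bowlrim 357 [ 0.5819 -0.0331] [0.1249 0.1207] 88.68162536621094
scale 587 [ 0.5307 -0.0791] [0.1979 0.0487] 89.62276458740234
rider 98 [ 0.5302 -0.0791] [0.1968 0.0456] 88.92786407470703
post 127 [ 0.6031 -0.1473] [0.0348 0.0235] 1.2008546590805054
catch 63 [ 0.6261 -0.1264] [0.02   0.0191] 0.7755588889122009
```

View pics/crop1.png

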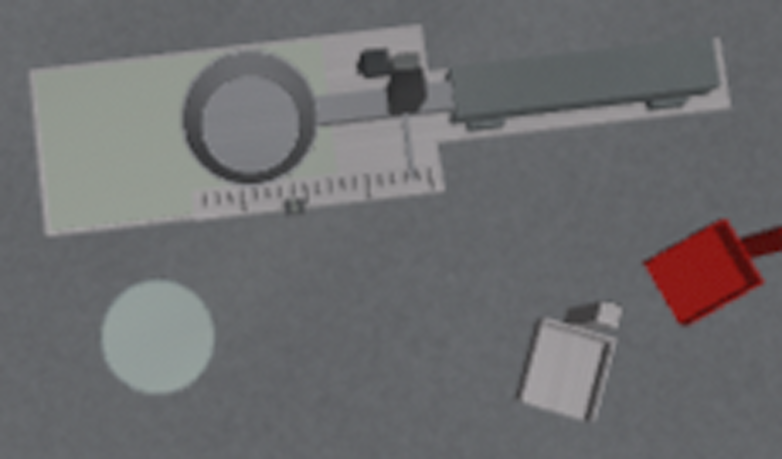

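The scoop that matches the description is the aluminium one (pan at 565,375 in the crop, yaw about 162°). The red one at (700,270) is the decoy. I can only shift the tool and turn it about vertical, so I'll have to tilt the pan within the grip by pressing its lip on the tub rim. First I'll travel towards the scoop.

```bash
cat >> h.py <<'E'
def plan(tgt,yaw=None,n=None,rot=None,vmax=.05):
    """rows from the current pose to TCP tgt (world) with tool-x yaw (deg)"""
    o=arm.get_obs(); p=np.array(o['tcp_pos']); R=np.array(o['eef_rot'])
    y0=np.degrees(np.arctan2(R[1,0],R[0,0])); dy=0 if yaw is None else (yaw-y0+180)%360-180
    d=np.array(tgt)-p
    if n is None: n=int(np.ceil(max(np.linalg.norm(d)/vmax,abs(dy)/8,1)))
    rows=[]
    for i in range(n):
        a=np.radians(y0+dy*i/n); s=d/n
        rows.append([[round(float(np.cos(a)*s[0]+np.sin(a)*s[1]),4),round(float(np.sin(a)*s[0]-np.cos(a)*s[1]),4),round(float(-s[2]),4)],round(-dy/n,2)])
    print('at',p.round(4),'yaw',round(y0,2),'clk',round(o['clock'],2),'n',n); print(str(rows).replace(' ',''))
E
python3 - <<'E'
from h import *
plan([.55,.2,.25])
E
```

```text
at [0.2932 0.6623 0.2413] yaw 156.13 clk 0.1 n 11
[[[-0.0384,-0.029,-0.0008],0.0],[[-0.0384,-0.029,-0.0008],0.0],[[-0.0384,-0.029,-0.0008],0.0],[[-0.0384,-0.029,-0.0008],0.0],[[-0.0384,-0.029,-0.0008],0.0],[[-0.0384,-0.029,-0.0008],0.0],[[-0.0384,-0.029,-0.0008],0.0],[[-0.0384,-0.029,-0.0008],0.0],[[-0.0384,-0.029,-0.0008],0.0],[[-0.0384,-0.029,-0.0008],0.0],[[-0.0384,-0.029,-0.0008],0.0]]
```

Request:
carry_out --steps '[[[-0.038,-0.029,0],0],[[-0.038,-0.029,0],0],[[-0.038,-0.029,0],0],[[-0.038,-0.029,0],0],[[-0.038,-0.029,0],0],[[-0.038,-0.029,0],0],[[-0.038,-0.029,0],0],[[-0.038,-0.029,0],0],[[-0.038,-0.029,0],0],[[-0.038,-0.029,0],0],[[-0.038,-0.029,0],0]]' --grip 0.085

```text
clock: 1.2
tcp_pos: [0.547, 0.2002, 0.2421]
eef_rot: [[-0.914, 0.405, -0.0], [0.405, 0.914, -0.0], [0.0, -0.0, -1.0]]
force: [1.1, 0.3, -0.3]
gripper_width: 0.996
gripper_force: 0.0
```

Run:
```python
from h import *
plan([.475,-.27,.25],162)
```

```text
at [0.547  0.2002 0.2421] yaw 156.13 clk 1.2 n 10
[[[-0.0124,-0.0459,-0.0008],np.float64(-0.59)],[[-0.012,-0.046,-0.0008],np.float64(-0.59)],[[-0.0115,-0.0462,-0.0008],np.float64(-0.59)],[[-0.011,-0.0463,-0.0008],np.float64(-0.59)],[[-0.0106,-0.0464,-0.0008],np.float64(-0.59)],[[-0.0101,-0.0465,-0.0008],np.float64(-0.59)],[[-0.0096,-0.0466,-0.0008],np.float64(-0.59)],[[-0.0091,-0.0467,-0.0008],np.float64(-0.59)],[[-0.0086,-0.0468,-0.0008],np.float64(-0.59)],[[-0.0082,-0.0469,-0.0008],np.float64(-0.59)]]
```

Request:
carry_out --steps '[[[-0.012,-0.046,0],-0.6],[[-0.012,-0.046,0],-0.6],[[-0.012,-0.046,0],-0.6],[[-0.011,-0.046,0],-0.6],[[-0.011,-0.046,0],-0.6],[[-0.01,-0.046,0],-0.6],[[-0.01,-0.047,0],-0.6],[[-0.009,-0.047,0],-0.6],[[-0.009,-0.047,0],-0.6],[[-0.008,-0.047,0],-0.6]]'

```text
clock: 2.2
tcp_pos: [0.4752, -0.2701, 0.2421]
eef_rot: [[-0.952, 0.307, -0.0], [0.307, 0.952, 0.0], [0.0, 0.0, -1.0]]
force: [0.6, -0.3, 0.6]
gripper_width: 0.997
gripper_force: 0.0
```

Run:
```python
from h import *
np.set_printoptions(precision=4,suppress=True)
f=snap('wrist','w1.png',scale=1.5); P=cloud(f); Z=P[...,2]
print(arm.get_obs()['tcp_pos'],-f['R'].T@f['t'])
near=(np.hypot(P[...,0]-.423,P[...,1]+.287)<.03)&(f['z_map']>0)
def rect(m,n):
    if m.sum()<5: print(n,m.sum());return
    r=cv2.minAreaRect(P[m][:,:2].astype(np.float32)); print(n,m.sum(),np.array(r[0]),np.array(r[1]),r[2])
rect(near&(Z>.13)&(Z<.145),'handletop')
n2=(np.hypot(P[...,0]-.383,P[...,1]+.275)<.06)&(f['z_map']>0)
rect(n2&(Z>.030)&(Z<.040),'walls'); 
plan([.423,-.2868,.2],162)
```

```text
[ 0.4725 -0.2809  0.2428] [ 0.4018 -0.2463  0.3735]
handletop 436 [ 0.4222 -0.2849] [0.0161 0.0157] 72.2074966430664
walls 571 [ 0.3829 -0.2724] [0.0601 0.0687] 72.43719482421875
at [ 0.4725 -0.2809  0.2428] yaw 161.47 clk 2.25 n 2
[[[0.0225,-0.0107,0.0214],np.float64(-0.26)],[[0.0226,-0.0106,0.0214],np.float64(-0.26)]]
```

View pics/w1.png

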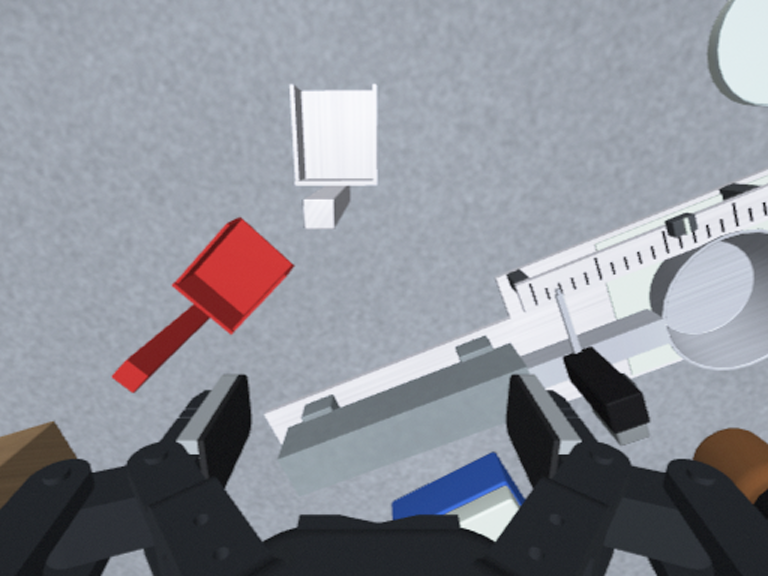

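The wrist view shows the aluminium scoop's handle top at (319,213) and its pan at (337,135), and the red decoy at (235,275). The measured sizes of 16 mm and 60x69 mm match, and the yaw is about 162.4°.

Run:
```python
from h import *
plan([.4225,-.2855,.2421],162.3,n=3)
```

```text
at [ 0.4725 -0.2809  0.2428] yaw 161.47 clk 2.25 n 3
[[[0.0153,-0.0068,0.0002],np.float64(-0.28)],[[0.0154,-0.0067,0.0002],np.float64(-0.28)],[[0.0154,-0.0066,0.0002],np.float64(-0.28)]]
```

Request:
carry_out --steps '[[[0.0,0.0,0.0],0],[[0,0,0],0],[[0,0,0],0],[[0,0,0],0]]'

```text
clock: 2.65
tcp_pos: [0.4765, -0.2664, 0.2422]
eef_rot: [[-0.953, 0.304, -0.0], [0.304, 0.953, 0.001], [0.0, 0.001, -1.0]]
force: [0.5, 0.1, -0.2]
gripper_width: 0.996
gripper_force: 0.0
```

Run:
```python
from h import *
f=arm.grab_frame('wrist'); P=cloud(f); Z=P[...,2]
near=(np.hypot(P[...,0]-.423,P[...,1]+.287)<.03)&(f['z_map']>0)&(Z>.13)&(Z<.145)
print(cv2.minAreaRect(P[near][:,:2].astype(np.float32)))
plan([.4225,-.286,.2421],162.3,n=3)
```

```text
((0.4222785532474518, -0.28499144315719604), (0.016048071905970573, 0.015925651416182518), 72.5432357788086)
at [ 0.4764 -0.2667  0.2422] yaw 162.29 clk 2.7 n 3
[[[0.0152,-0.0116,0.0],np.float64(-0.0)],[[0.0152,-0.0116,0.0],np.float64(-0.0)],[[0.0152,-0.0116,0.0],np.float64(-0.0)]]
```

Request:
carry_out --steps '[[[0.015,-0.011,0],-0.2],[[0.015,-0.011,0],0],[[0.0155,-0.0115,0],0],[[0,0,0.03],0],[[0,0,0.04],0],[[0,0,0.035],0],[[0,0,0.017],0],[[0,0,0.01],0],[[0,0,0],0],[[0,0,0],0],[[0,0,0],0]]'

```text
clock: 3.8
tcp_pos: [0.4229, -0.2871, 0.1115]
eef_rot: [[-0.953, 0.304, 0.002], [0.304, 0.953, -0.001], [-0.002, -0.001, -1.0]]
force: [0.9, -0.5, 0.8]
gripper_width: 0.995
gripper_force: 0.0
```

Request:
carry_out --steps '[[[0,0,0],0],[[0,0,0],0],[[0,0,0],0],[[0,0,0],0],[[0,0,0],0],[[0,0,0],0],[[0,0,0],0]]' --grip 0.0

```text
clock: 4.5
tcp_pos: [0.4227, -0.2864, 0.1105]
eef_rot: [[-0.953, 0.304, 0.0], [0.304, 0.953, -0.0], [-0.0, 0.0, -1.0]]
force: [1.4, 0.2, 1.7]
gripper_width: 0.179
gripper_force: 58.6
```

Run:
```python
from h import *
f=load('top'); P=cloud(f); np.set_printoptions(precision=4,suppress=True)
v,u=np.mgrid[0:384,0:512]; Z=P[...,2]
b=(u>95)&(u<155)&(v>160)&(v<250)
m=b&(Z>.058)&(Z<.068); Q=P[m][:,:2]
# fit the tub rim: outer rectangle 198x78, ring 4mm wide
from scipy.optimize import minimize
def cost(p):
    a=np.radians(p[2]); d=Q-p[:2]; x=abs(d@[np.cos(a),np.sin(a)])-.097; y=abs(d@[-np.sin(a),np.cos(a)])-.037
    dist=np.where((x<0)&(y<0),np.minimum(-x,-y),np.hypot(np.maximum(x,0),np.maximum(y,0)))
    return np.clip(dist,0,.008).sum()/len(Q)
r=minimize(cost,[.5213,.3308,14],method='Nelder-Mead',options=dict(xatol=1e-5,fatol=1e-8,initial_simplex=[[.5213,.3308,14],[.524,.3308,14],[.5213,.334,14],[.5213,.3308,16]]))
print(r.x,r.fun,np.median(P[m][:,2]))
print('floor z',np.median(Z[b&(Z>.003)&(Z<.022)]))
im=f['img'].astype(int); w=b&(im.min(2)>150)&(Z>.02)&(Z<.04); n,l,s,c=cv2.connectedComponentsWithStats(w.astype(np.uint8))
a=np.radians(r.x[2])
for k in range(1,n):
    q=px(f,*c[k],z=.026)-[*r.x[:2],0]; print(s[k,4],q[:2]@[-np.cos(a),-np.sin(a)],q[:2]@[np.sin(a),-np.cos(a)])
print(arm.get_obs()['tcp_pos'],arm.get_obs()['gripper_force'])
```

```text
[ 0.5206  0.3297 14.0386] 0.0013720351264635202 0.06320040776866165
floor z 0.011056556912828173
10 0.02365447606891816 0.014082121920461588
10 0.021829178674885572 -0.023068629849065495
10 0.049260065659705206 0.01341100253833741
8 0.053052557782940574 -0.019498215111627235
7 0.0810011159117016 0.0160671529635231
10 0.08193683966356369 -0.024355833046314786
[ 0.4227 -0.2864  0.1105] 58.592673540115356
```

Request:
carry_out --steps '[[[0,0,-0.005],0],[[0,0,-0.015],0],[[0,0,-0.025],0],[[0,0,-0.025],0],[[0,0,-0.015],0],[[0,0,-0.005],0]]'

```text
clock: 5.1
tcp_pos: [0.4228, -0.2869, 0.2019]
eef_rot: [[-0.953, 0.304, 0.002], [0.304, 0.953, -0.001], [-0.003, -0.001, -1.0]]
force: [-0.1, -1.0, -0.8]
gripper_width: 0.178
gripper_force: 58.4
```

Run:
```python
from h import *
plan([.55,.18,.2],188,n=15)
```

```text
at [ 0.4228 -0.2869  0.2019] yaw 162.31 clk 5.1 n 15
[[[0.0014,0.0322,0.0001],np.float64(-1.71)],[[0.0004,0.0323,0.0001],np.float64(-1.71)],[[-0.0005,0.0323,0.0001],np.float64(-1.71)],[[-0.0015,0.0322,0.0001],np.float64(-1.71)],[[-0.0025,0.0322,0.0001],np.float64(-1.71)],[[-0.0034,0.0321,0.0001],np.float64(-1.71)],[[-0.0044,0.032,0.0001],np.float64(-1.71)],[[-0.0053,0.0318,0.0001],np.float64(-1.71)],[[-0.0063,0.0316,0.0001],np.float64(-1.71)],[[-0.0072,0.0314,0.0001],np.float64(-1.71)],[[-0.0082,0.0312,0.0001],np.float64(-1.71)],[[-0.0091,0.031,0.0001],np.float64(-1.71)],[[-0.01,0.0307,0.0001],np.float64(-1.71)],[[-0.0109,0.0304,0.0001],np.float64(-1.71)],[[-0.0118,0.03,0.0001],np.float64(-1.71)]]
```

Request:
carry_out --steps '[[[0.001,0.015,0],-1.7],[[0.001,0.03,0],-1.7],[[0,0.035,0],-1.7],[[-0.001,0.036,0],-1.7],[[-0.002,0.036,0],-1.7],[[-0.003,0.036,0],-1.7],[[-0.004,0.036,0],-1.7],[[-0.005,0.036,0],-1.7],[[-0.006,0.036,0],-1.7],[[-0.007,0.036,0],-1.7],[[-0.008,0.036,0],-1.7],[[-0.009,0.036,0],-1.7]]'

```text
clock: 6.3
tcp_pos: [0.5177, 0.1123, 0.1989]
eef_rot: [[-0.999, -0.051, -0.003], [-0.051, 0.999, -0.0], [0.003, -0.0, -1.0]]
force: [0.4, 0.3, -1.6]
gripper_width: 0.182
gripper_force: 58.5
```

Request:
carry_out --steps '[[[-0.01,0.035,0],-1.7],[[-0.011,0.035,0],-1.7],[[-0.012,0.035,0],-1.7],[[-0.012,0.033,0],-1.7],[[-0.01,0.025,0],-1.7],[[-0.006,0.013,0],-1.7],[[-0.003,0.005,0],-1.5],[[0,0,0],0],[[0,0,0],0],[[0,0,0],0]]'

```text
clock: 7.3
tcp_pos: [0.5624, 0.2949, 0.2002]
eef_rot: [[-0.969, -0.246, -0.001], [-0.246, 0.969, -0.001], [0.001, -0.001, -1.0]]
force: [-0.8, -0.2, -0.8]
gripper_width: 0.184
gripper_force: 58.5
```

Run:
```python
from h import *
plan([.5982,.3491,.2],194.2,n=4)
f=arm.grab_frame('wrist'); P=cloud(f); Z=P[...,2]
# tub rim check from near
m=(Z>.058)&(Z<.068)&(np.hypot(P[...,0]-.52,P[...,1]-.33)<.12)&(f['z_map']>0)
print(m.sum(),cv2.minAreaRect(P[m][:,:2].astype(np.float32)))
cv2.imwrite('pics/w2.png',f['img'][:,:,::-1])
```

```text
at [0.5624 0.2949 0.2002] yaw -165.73 clk 7.3 n 4
[[[-0.012,0.0109,0.0],np.float64(0.02)],[[-0.012,0.0109,0.0],np.float64(0.02)],[[-0.012,0.0109,0.0],np.float64(0.02)],[[-0.012,0.0109,0.0],np.float64(0.02)]]
2475 ((0.5199764370918274, 0.33330342173576355), (0.19894421100616455, 0.07831396907567978), 14.410314559936523)
```

View pics/w2.png

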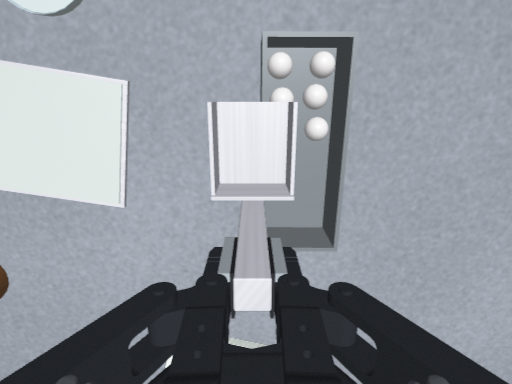

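The wrist view shows the pan at (252,150), level in the grip, and the tub at (308,145) with its balls at the far end. I'll line up above the empty half and compare the side gaps.

Request:
carry_out --steps '[[[-0.007,0.007,0],0],[[-0.014,0.013,0],0],[[-0.014,0.013,0.005],0],[[-0.009,0.009,0.01],0],[[-0.004,0.003,0.005],0],[[0,0,0],0],[[0,0,0],0],[[0,0,0],0]]'

```text
clock: 8.15
tcp_pos: [0.5975, 0.3517, 0.1804]
eef_rot: [[-0.969, -0.248, -0.0], [-0.248, 0.969, -0.001], [0.0, -0.001, -1.0]]
force: [0.4, -0.3, -0.6]
gripper_width: 0.181
gripper_force: 58.5
```

Run:
```python
from h import *
np.set_printoptions(precision=4,suppress=True)
plan([.5979,.3504,.18],194.2,n=2)
f=arm.grab_frame('wrist'); P=cloud(f); Z=P[...,2]; o=arm.get_obs(); R=np.array(o['eef_rot']); T=(P-o['tcp_pos'])@R
ok=f['z_map']>0
for n,m in [('tub',ok&(Z>.058)&(Z<.0665)&(np.hypot(P[...,0]-.52,P[...,1]-.33)<.13)),('pan',ok&(Z>.098)&(Z<.112)&(abs(T[...,1])<.05)&(T[...,0]>0)&(T[...,0]<.1))]:
    r=cv2.minAreaRect(T[m][:,:2].astype(np.float32)); print(n,m.sum(),np.array(r[0]),r[1],r[2],np.percentile(T[m][:,1],[1,99]))
im=f['img'][:,:,::-1]; cv2.imwrite('pics/w3.png',im)
```

```text
at [0.5975 0.3517 0.1804] yaw -165.63 clk 8.15 n 2
[[[-0.0,-0.0007,0.0002],np.float64(0.08)],[[-0.0,-0.0007,0.0002],np.float64(0.08)]]
tub 2386 [0.0645 0.0008] (0.16770170629024506, 0.07833373546600342) 0.18414658308029175 [-0.0382  0.0398]
pan 1569 [0.0422 0.0004] (0.06025668978691101, 0.06830067187547684) 89.92521667480469 [-0.0295  0.0302]
```

View pics/w3.png

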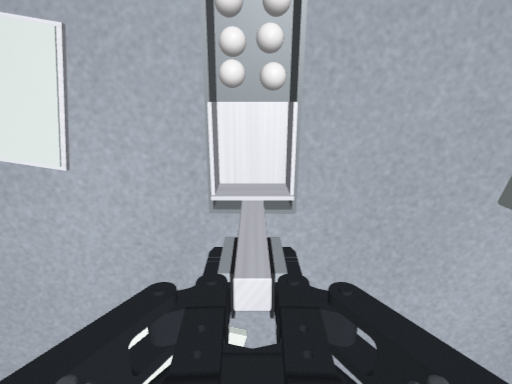

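The wrist view shows the pan (252,150) centred over the tub. The lateral error is about 0.4 mm and the yaw error about 0.3°, with the balls ahead at rows 0 to 75. Next I lower the scoop to about 1.5 mm above the tub floor and push forward.

Request:
carry_out --steps '[[[0,0.0005,0.01],-0.2],[[0,0,0.02],0],[[0,0,0.018],0],[[0,0,0.008],0],[[0,0,0],0],[[0,0,0],0],[[0,0,0],0]]'

```text
clock: 8.9
tcp_pos: [0.5977, 0.3533, 0.1246]
eef_rot: [[-0.968, -0.252, 0.001], [-0.252, 0.968, 0.0], [-0.001, 0.0, -1.0]]
force: [0.3, 0.5, -0.3]
gripper_width: 0.178
gripper_force: 58.5
```

Request:
carry_out --steps '[[[0.008,0,0],0],[[0.01,0,0],0],[[0.01,0,0],0],[[0.01,0,0],0],[[0.01,0,0],0],[[0.01,0,0],0],[[0.01,0,0],0],[[0.01,0,0],0],[[0.008,0,0],0],[[0.003,0,0],0],[[0,0,0],0]]'

```text
clock: 10.0
tcp_pos: [0.5163, 0.3327, 0.1268]
eef_rot: [[-0.968, -0.252, 0.011], [-0.252, 0.968, 0.006], [-0.012, 0.003, -1.0]]
force: [5.6, 1.0, 2.6]
gripper_width: 0.181
gripper_force: 59.0
```

Run:
```python
from h import *
f=arm.grab_frame('wrist'); cv2.imwrite('pics/w4.png',f['img'][:,:,::-1]); o=arm.get_obs(); print(o['clock'],o['tcp_pos'],o['force'],o['torque'])
```

```text
10.05 [0.51630324 0.33272495 0.1267605 ] [6.24297197 1.35873717 1.99253741] [ 0.22173079 -1.68978112  0.03908891]
```

View pics/w4.png

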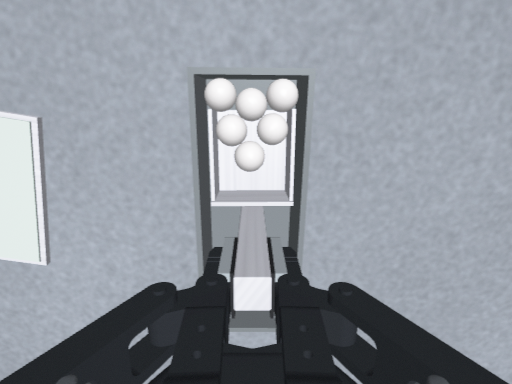

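The wrist view shows all six balls. Three lie across the front (220,95), (252,104), (283,95), two behind them (232,130), (272,129), and one at (250,156). The front row is bridging across the mouth, so I'll back off, push again and track the balls numerically.

```bash
cat >> h.py <<'E'
def balls(zlo=.028,zhi=.045):
    f=arm.grab_frame('wrist'); P=cloud(f); o=arm.get_obs(); T=(P-o['tcp_pos'])@np.array(o['eef_rot']); Z=P[...,2]
    m=(f['img'].min(2)>150)&(Z>zlo)&(Z<zhi)&(f['z_map']>0)&(abs(T[...,1])<.045)&(T[...,0]>.008)&(T[...,0]<.14)
    m=cv2.erode(m.astype(np.uint8),np.ones((3,3),np.uint8))
    n,l,s,c=cv2.connectedComponentsWithStats(m)
    print('tcp',np.round(o['tcp_pos'],4),'F',np.round(o['force'],1),'clk',round(o['clock'],2))
    for k in range(1,n):
        if s[k,4]>25: q=T[l==k]; print(s[k,4],(np.array([q[:,0].min()+q[:,0].max(),q[:,1].min()+q[:,1].max()])*500).round(1),'mm pan-x',round(500*(q[:,0].min()+q[:,0].max())-8,1),'top z',P[l==k][:,2].max().round(4))
E
python3 -c "
from h import *
balls()"
```

```text
tcp [0.5163 0.3327 0.1267] F [5.6 1.  2.6] clk 10.1
567 [ 81.8 -23.1] mm pan-x 73.8 top z 0.0369
560 [81.6 22.2] mm pan-x 73.6 top z 0.0368
585 [75.4 -0.6] mm pan-x 67.4 top z 0.0384
574 [58.  15.4] mm pan-x 50.0 top z 0.0397
604 [ 57.  -14.7] mm pan-x 49.0 top z 0.0396
581 [37.8 -1.8] mm pan-x 29.8 top z 0.0412
```

Request:
carry_out --steps '[[[-0.01,0,0],0],[[-0.02,0,0],0],[[-0.01,0,0],0],[[0,0,0],0],[[0.01,0,0],0],[[0.01,0,0],0],[[0.01,0,0],0],[[0.01,0,0],0],[[0.005,0,0],0],[[0,0,0],0]]'

```text
clock: 11.1
tcp_pos: [0.5134, 0.3318, 0.1281]
eef_rot: [[-0.968, -0.252, 0.016], [-0.252, 0.968, 0.008], [-0.017, 0.004, -1.0]]
force: [10.4, 0.6, 9.8]
gripper_width: 0.18
gripper_force: 60.0
```

```bash
python3 -c "
from h import *
balls()"
```

```text
tcp [0.5135 0.3319 0.1281] F [ 8.7  0.7 10.4] clk 11.15
553 [ 79.5 -23.2] mm pan-x 71.5 top z 0.0371
546 [79.2 22.6] mm pan-x 71.2 top z 0.037
533 [74.  -0.3] mm pan-x 66.0 top z 0.0369
583 [56.3 15.4] mm pan-x 48.3 top z 0.0399
599 [ 55.5 -15.6] mm pan-x 47.5 top z 0.04
569 [37.6  0.1] mm pan-x 29.6 top z 0.0414
```

Request:
carry_out --steps '[[[-0.01,0,0],0],[[-0.02,0,0],0],[[-0.025,0,0],0],[[-0.02,0,0],0],[[-0.012,0,0],0],[[-0.007,0,0],0],[[-0.004,0,0],0],[[-0.004,0,0],0],[[-0.003,0,0],0],[[0,0,0],0]]'

```text
clock: 12.15
tcp_pos: [0.6038, 0.3549, 0.123]
eef_rot: [[-0.967, -0.253, -0.009], [-0.253, 0.967, -0.004], [0.009, -0.002, -1.0]]
force: [-6.0, -1.7, 2.4]
gripper_width: 0.179
gripper_force: 59.1
```

```bash
cat >> h.py <<'E'
def tilt():
    "pan floor slope in scoop x from side-wall tops (deg, + = mouth up)"
    f=arm.grab_frame('wrist'); P=cloud(f); o=arm.get_obs(); T=(P-o['tcp_pos'])@np.array(o['eef_rot']); h=-T[...,2]
    zt=-.1105+.035
    m=(f['z_map']>0)&(abs(abs(T[...,1])-.029)<.003)&(T[...,0]>.014)&(T[...,0]<.074)&(abs(h-zt)<.02)
    q=T[m]; s=np.polyfit(q[:,0],-q[:,2],1)
    for _ in range(5):
        r=-q[:,2]-np.polyval(s,q[:,0]); g=abs(r-np.median(r))<.003; s=np.polyfit(q[g,0],-q[g,2],1)
    print('tilt',np.degrees(np.arctan(s[0])).round(2),'wall top rel at x=.04',np.polyval(s,.04).round(4),'nominal',zt,g.sum())
E
python3 -c "
from h import *
balls();tilt()"
```

```text
tcp [0.6038 0.3549 0.1229] F [-5.6 -1.4  1.3] clk 12.2
699 [130.  -14.8] mm pan-x 122.0 top z 0.0372
695 [129.   14.8] mm pan-x 121.0 top z 0.0368
597 [66.7 -1. ] mm pan-x 58.7 top z 0.0399
266 [10.   0.1] mm pan-x 2.0 top z 0.0424
tilt -0.55 wall top rel at x=.04 -0.0764 nominal -0.0755 732
```

Request:
carry_out --steps '[[[-0.004,0,0],0],[[-0.004,0,0],0],[[-0.002,0,0],0],[[0,0,0],0]]'

```text
clock: 12.65
tcp_pos: [0.6127, 0.3573, 0.1227]
eef_rot: [[-0.967, -0.253, -0.01], [-0.253, 0.967, -0.004], [0.011, -0.002, -1.0]]
force: [-6.6, -1.7, 1.9]
gripper_width: 0.177
gripper_force: 59.1
```

```bash
python3 -c "
from h import *
balls();tilt();print(arm.get_obs()['eef_rot'][2])"
```

```text
tcp [0.6127 0.3573 0.1227] F [-7.4 -2.1  1.9] clk 12.7
379 [135.3 -14.4] mm pan-x 127.3 top z 0.0366
445 [134.4  15. ] mm pan-x 126.4 top z 0.0372
473 [68.4 -0.6] mm pan-x 60.4 top z 0.045
374 [22.   0.1] mm pan-x 14.0 top z 0.044
tilt 5.65 wall top rel at x=.04 -0.0721 nominal -0.0755 707
[ 0.01069022 -0.00172096 -0.99994138]
```

Request:
carry_out --steps '[[[0.015,0.002,0],0],[[0.015,0.002,0],0],[[0.01,0,0],0],[[0.01,0,0],0],[[0.01,0,0],0],[[0.01,0,0],0],[[0.01,0,0],0],[[0.01,0,0],0],[[0.008,0,0],0],[[0.004,0,0],0],[[0,0,0],0]]'

```text
clock: 13.85
tcp_pos: [0.5189, 0.3368, 0.1248]
eef_rot: [[-0.967, -0.253, 0.002], [-0.253, 0.967, 0.001], [-0.003, 0.0, -1.0]]
force: [4.3, -0.1, -1.0]
gripper_width: 0.179
gripper_force: 58.9
```

```bash
python3 -c "
from h import *
balls();tilt();print(arm.get_obs()['eef_rot'][2])"
```

```text
tcp [0.519  0.3368 0.1247] F [ 4.7  0.6 -0. ] clk 13.9
590 [ 84.6 -26.1] mm pan-x 76.6 top z 0.0374
597 [84.  19.5] mm pan-x 76.0 top z 0.0369
602 [78.5 -3.5] mm pan-x 70.5 top z 0.0382
593 [55.3 14.6] mm pan-x 47.3 top z 0.0391
586 [ 53.5 -15.5] mm pan-x 45.5 top z 0.0398
572 [35.2  0.5] mm pan-x 27.2 top z 0.0401
77 [ 8.6 15.7] mm pan-x 0.6 top z 0.0417
tilt -1.95 wall top rel at x=.04 -0.0769 nominal -0.0755 822
[-1.71480681e-03  1.21448395e-04 -9.99998522e-01]
```

Request:
carry_out --steps '[[[-0.02,-0.002,0],0.2],[[-0.03,-0.002,0],0.2],[[-0.025,0,0],0],[[-0.01,0,0],0],[[-0.004,0,0],0],[[-0.003,0,0],0],[[0,0,0],0],[[0,0,0],0]]'

```text
clock: 14.75
tcp_pos: [0.6042, 0.355, 0.1229]
eef_rot: [[-0.969, -0.247, -0.007], [-0.247, 0.969, -0.003], [0.007, -0.001, -1.0]]
force: [-5.5, -0.9, -0.3]
gripper_width: 0.177
gripper_force: 58.9
```

```bash
python3 -c "
from h import *
balls();tilt();print(arm.get_obs()['eef_rot'][:2])"
```

```text
tcp [0.6042 0.355  0.1229] F [-5.1 -0.6 -0.8] clk 14.8
715 [128.8  15.4] mm pan-x 120.8 top z 0.0368
686 [125.5 -12.5] mm pan-x 117.5 top z 0.0374
600 [94.1  2.2] mm pan-x 86.1 top z 0.0369
260 [10.5 -0. ] mm pan-x 2.5 top z 0.0434
tilt -0.69 wall top rel at x=.04 -0.0762 nominal -0.0755 727
[[-0.96908777 -0.246618   -0.00696071]
 [-0.24660446  0.9691123  -0.00275432]]
```

Request:
carry_out --steps '[[[-0.003,0,0],0],[[0,0,0],0],[[0.012,0,0],0],[[0.03,0,0],0],[[0.04,0,0],0],[[0.016,0,0],0],[[0.004,0,0],0],[[0.002,0,0],0],[[0,0,0],0],[[0,0,0],0]]'

```text
clock: 15.85
tcp_pos: [0.5151, 0.3327, 0.1266]
eef_rot: [[-0.969, -0.245, 0.009], [-0.245, 0.969, 0.005], [-0.01, 0.003, -1.0]]
force: [4.2, 0.4, 8.6]
gripper_width: 0.183
gripper_force: 60.0
```

```bash
python3 -c "
from h import *
balls();tilt();print(arm.get_obs()['eef_rot'][2])"
```

```text
tcp [0.5151 0.3327 0.1266] F [4.1 0.6 8.2] clk 15.9
558 [ 80.4 -24.2] mm pan-x 72.4 top z 0.037
544 [80.2 21.5] mm pan-x 72.2 top z 0.0368
556 [74.2 -1. ] mm pan-x 66.2 top z 0.0368
597 [ 55.5 -15.5] mm pan-x 47.5 top z 0.0396
587 [55.2 12.4] mm pan-x 47.2 top z 0.0404
545 [30.5  4.3] mm pan-x 22.5 top z 0.0414
tilt -3.83 wall top rel at x=.04 -0.0778 nominal -0.0755 686
[-0.00996486  0.00258356 -0.99994701]
```

Request:
carry_out --steps '[[[-0.02,-0.001,0],0],[[-0.03,0,0],0],[[-0.03,0,0],0],[[-0.012,0,0],0],[[-0.006,0,0],0],[[-0.005,0,0],0],[[-0.003,0,0],0],[[0,0,0],0],[[0,0,0],0]]'

```text
clock: 16.85
tcp_pos: [0.6079, 0.3543, 0.1224]
eef_rot: [[-0.969, -0.247, -0.01], [-0.247, 0.969, -0.005], [0.011, -0.002, -1.0]]
force: [-6.3, -1.7, 1.6]
gripper_width: 0.174
gripper_force: 59.4
```

```bash
python3 -c "
from h import *
balls();tilt();print(arm.get_obs()['eef_rot'][2])"
```

```text
tcp [0.6079 0.3542 0.1224] F [-5.8 -1.8  1.6] clk 16.9
465 [134.1 -13.2] mm pan-x 126.1 top z 0.0374
148 [137.6  15. ] mm pan-x 129.6 top z 0.0354
652 [110.2   1.4] mm pan-x 102.2 top z 0.0375
281 [14.8  0.2] mm pan-x 6.8 top z 0.0433
tilt 2.1 wall top rel at x=.04 -0.0735 nominal -0.0755 776
[ 0.01067749 -0.00228952 -0.99994037]
```

Request:
carry_out --steps '[[[0.01,0,0],0],[[0.015,0,0],0],[[0.015,0,0],0],[[0.015,0,0],0],[[0.014,0,0],0],[[0.01,0,0],0],[[0.007,0,0],0],[[0.004,0,0],0],[[0.001,0,0],0],[[0,0,0],0]]'

```text
clock: 17.95
tcp_pos: [0.5323, 0.3362, 0.1278]
eef_rot: [[-0.969, -0.245, 0.016], [-0.245, 0.969, 0.008], [-0.017, 0.004, -1.0]]
force: [7.3, 0.9, 6.2]
gripper_width: 0.178
gripper_force: 59.9
```

```bash
python3 -c "
from h import *
balls();tilt();print(arm.get_obs()['eef_rot'][2])"
```

```text
tcp [0.5323 0.3362 0.1278] F [7.  1.6 4.6] clk 18.0
592 [ 98.5 -21.3] mm pan-x 90.5 top z 0.0369
565 [98.6 21.3] mm pan-x 90.6 top z 0.0366
576 [88.7 -0.3] mm pan-x 80.7 top z 0.0372
549 [ 75.3 -19.7] mm pan-x 67.3 top z 0.0363
523 [75.  18.9] mm pan-x 67.0 top z 0.0374
571 [58.4  0.9] mm pan-x 50.4 top z 0.0396
tilt -4.58 wall top rel at x=.04 -0.0782 nominal -0.0755 662
[-0.01707605  0.00412297 -0.99984569]
```

Request:
carry_out --steps '[[[0.006,0.003,0],1],[[0.004,-0.006,0],-2],[[0.003,0.006,0],2],[[0.002,-0.006,0],-2],[[0.001,0.003,0],1],[[0,0,0],0],[[0,0,0],0]]'

```text
clock: 18.75
tcp_pos: [0.5145, 0.3306, 0.1276]
eef_rot: [[-0.969, -0.245, 0.011], [-0.245, 0.969, 0.005], [-0.012, 0.002, -1.0]]
force: [4.6, -1.8, 10.0]
gripper_width: 0.179
gripper_force: 60.7
```

```bash
python3 -c "
from h import *
balls();tilt();print(arm.get_obs()['eef_rot'][:3])"
```

```text
tcp [0.5146 0.3306 0.1277] F [ 5.4 -0.7 10.7] clk 18.8
536 [ 79.4 -22.1] mm pan-x 71.4 top z 0.0372
507 [79.5 23.4] mm pan-x 71.5 top z 0.0369
534 [72.9  0.8] mm pan-x 64.9 top z 0.0369
543 [ 56.9 -15.9] mm pan-x 48.9 top z 0.0398
564 [54.3 14.7] mm pan-x 46.3 top z 0.0395
573 [34.9 -5.9] mm pan-x 26.9 top z 0.0418
tilt -4.34 wall top rel at x=.04 -0.0784 nominal -0.0755 645
[[-0.96937239 -0.24535191  0.01093657]
 [-0.24531595  0.96943256  0.00453727]
 [-0.0117155   0.00171539 -0.9999299 ]]
```

Request:
carry_out --steps '[[[-0.002,0,0],0],[[-0.001,0,0],0],[[0,0,0],0]]'

```text
clock: 19.15
tcp_pos: [0.5156, 0.3309, 0.1271]
eef_rot: [[-0.969, -0.245, 0.007], [-0.245, 0.969, 0.003], [-0.007, 0.001, -1.0]]
force: [2.8, -0.3, 11.5]
gripper_width: 0.173
gripper_force: 60.8
```

Request:
carry_out --steps '[[[0,0,0],0],[[0,0,0],0],[[0,0,0],0]]' --grip 0.03

```text
clock: 19.45
tcp_pos: [0.5112, 0.33, 0.1239]
eef_rot: [[-0.969, -0.246, -0.001], [-0.246, 0.969, -0.001], [0.001, -0.0, -1.0]]
force: [-0.4, 0.1, 0.1]
gripper_width: 0.348
gripper_force: 0.0
```

```bash
python3 -c "
from h import *
balls();tilt();print(arm.get_obs()['gripper_width'],arm.get_obs()['eef_rot'][2])
f=arm.grab_frame('wrist'); cv2.imwrite('pics/w5.png',f['img'][:,:,::-1])"
```

```text
tcp [0.5113 0.3301 0.1239] F [ 0.   0.5 -0.9] clk 19.5
538 [ 74.7 -22. ] mm pan-x 66.7 top z 0.0369
535 [74.8 23.6] mm pan-x 66.8 top z 0.0372
545 [67.8  0.5] mm pan-x 59.8 top z 0.0368
561 [ 51.4 -15.9] mm pan-x 43.4 top z 0.0382
564 [48.7 14.4] mm pan-x 40.7 top z 0.0389
528 [29.3 -5.6] mm pan-x 21.3 top z 0.0384
tilt -14.89 wall top rel at x=.04 -0.0819 nominal -0.0755 431
0.34889456201107866 [ 1.21037521e-03 -2.93768802e-04 -9.99999224e-01]
```

View pics/w5.png

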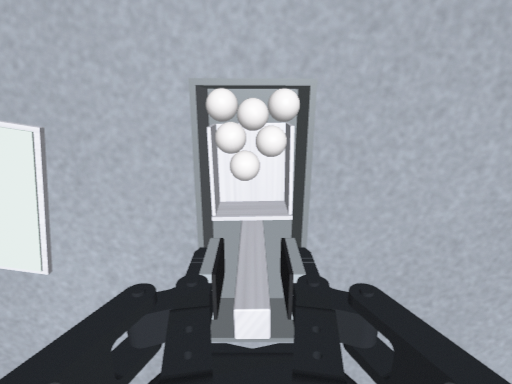

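The view shows the scoop released and flat on the tub floor. Three balls are in the pan at (230,137), (271,141) and (245,166). The front row of three is at rows 104 to 114. I'll re-centre on the handle and regrip it level.

Request:
carry_out --steps '[[[-0.003,0,0],0],[[-0.002,0,0],0],[[0,0,0],0]]'

```text
clock: 19.9
tcp_pos: [0.5175, 0.3316, 0.1243]
eef_rot: [[-0.969, -0.245, 0.0], [-0.245, 0.969, 0.0], [-0.001, 0.0, -1.0]]
force: [0.8, -0.1, -0.1]
gripper_width: 0.352
gripper_force: 0.0
```

Request:
carry_out --steps '[[[0,0,0],0],[[0,0,0],0],[[0,0,0],0],[[0,0,0],0]]' --grip 0.0

```text
clock: 20.3
tcp_pos: [0.5174, 0.3316, 0.1245]
eef_rot: [[-0.969, -0.246, 0.001], [-0.246, 0.969, 0.0], [-0.001, 0.0, -1.0]]
force: [1.0, -1.1, -0.3]
gripper_width: 0.178
gripper_force: 58.5
```

```bash
python3 -c "
from h import *
balls();tilt();print(arm.get_obs()['gripper_width'],arm.get_obs()['eef_rot'])"
```

```text
tcp [0.5174 0.3316 0.1245] F [1.  0.1 1.2] clk 20.35
585 [ 81.1 -22.3] mm pan-x 73.1 top z 0.0372
572 [81.2 23.4] mm pan-x 73.2 top z 0.0369
550 [74.6  0.4] mm pan-x 66.6 top z 0.0377
581 [ 57.3 -15.5] mm pan-x 49.3 top z 0.0391
570 [54.9 14.6] mm pan-x 46.9 top z 0.0388
549 [35.9 -4.8] mm pan-x 27.9 top z 0.0391
tilt 0.04 wall top rel at x=.04 -0.078 nominal -0.0755 622
0.17324487108375197 [[-9.69374132e-01 -2.45587516e-01  7.50442999e-04]
 [-2.45587350e-01  9.69374416e-01  3.08306576e-04]
 [-8.03176491e-04  1.14565112e-04 -9.99999671e-01]]
```

Request:
carry_out --steps '[[[0,0,-0.005],0],[[0,0,-0.01],0],[[0,0,-0.008],0],[[0,0,-0.004],0],[[0,0,0],0]]'

```text
clock: 20.9
tcp_pos: [0.5173, 0.3318, 0.1524]
eef_rot: [[-0.969, -0.246, 0.001], [-0.246, 0.969, 0.001], [-0.001, 0.001, -1.0]]
force: [-0.2, -0.1, -2.5]
gripper_width: 0.171
gripper_force: 58.4
```

```bash
python3 -c "
from h import *
balls(zlo=.045,zhi=.08);tilt();balls(zlo=.03,zhi=.04)"
```

```text
tcp [0.5171 0.3316 0.1519] F [-0.9 -0.6 -1.7] clk 20.95
32 [ 93.5 -35.4] mm pan-x 85.5 top z 0.0644
139 [ 94.5 -15.7] mm pan-x 86.5 top z 0.0646
289 [80.9 20.3] mm pan-x 72.9 top z 0.0647
604 [ 57.8 -15.2] mm pan-x 49.8 top z 0.0667
135 [ 37.  -28.9] mm pan-x 29.0 top z 0.0764
577 [55.2 14.4] mm pan-x 47.2 top z 0.0669
153 [34.6 28.5] mm pan-x 26.6 top z 0.0765
564 [36.1 -5. ] mm pan-x 28.1 top z 0.0668
tilt -0.09 wall top rel at x=.04 -0.0776 nominal -0.0755 617
tcp [0.5167 0.3313 0.1512] F [-0.2 -0.2 -1.2] clk 21.05
198 [80.6  1. ] mm pan-x 72.6 top z 0.0399
344 [ 79.5 -22.2] mm pan-x 71.5 top z 0.0373
385 [79.5 23.9] mm pan-x 71.5 top z 0.0368
```

Three balls sit steadily in the level pan at pan-x 50, 47 and 28 mm. Next I lift above the rim, set the lip over the wall, and press down while drawing back so the mouth tips up.

Request:
carry_out --steps '[[[0,0,-0.005],0],[[0,0,-0.01],0],[[0,0,-0.009],0],[[0,0,-0.004],0],[[0.003,0,0],0],[[0.005,0,0],0],[[0.005,0,0],0],[[0.005,0,0],0],[[0.003,0,0.003],0],[[-0.004,0,0.004],0],[[-0.005,0,0.003],0],[[-0.004,0,0.002],0]]'

```text
clock: 22.25
tcp_pos: [0.5101, 0.3297, 0.1668]
eef_rot: [[-0.969, -0.245, 0.0], [-0.245, 0.969, -0.0], [-0.0, -0.0, -1.0]]
force: [0.4, -0.6, -1.4]
gripper_width: 0.18
gripper_force: 58.4
```

```bash
python3 -c "
from h import *
balls(zlo=.076,zhi=.12);tilt();print(arm.get_obs()['eef_rot'][2])"
```

```text
tcp [0.5109 0.3298 0.1667] F [ 0.9 -0.1 -2.1] clk 22.3
328 [ 61.6 -15. ] mm pan-x 53.6 top z 0.0815
312 [59.9 15.5] mm pan-x 51.9 top z 0.0813
124 [ 37.3 -28.7] mm pan-x 29.3 top z 0.0911
178 [37.8 28.3] mm pan-x 29.8 top z 0.0909
305 [40.5 -5.4] mm pan-x 32.5 top z 0.0812
tilt -0.28 wall top rel at x=.04 -0.0782 nominal -0.0755 610
[-6.37637919e-04 -9.95766848e-05 -9.99999792e-01]
```

Request:
carry_out --steps '[[[0,0,-0.005],0],[[0,0,-0.007],0],[[0,0,-0.003],0],[[0.004,0,0],0],[[0.006,0,0],0],[[0.006,0,0],0],[[0.004,0,0.001],0],[[0.001,0,0.004],0],[[0,0,0.005],0],[[-0.002,0,0.003],0]]'

```text
clock: 23.35
tcp_pos: [0.4943, 0.326, 0.1714]
eef_rot: [[-0.969, -0.245, 0.006], [-0.245, 0.969, 0.003], [-0.007, 0.001, -1.0]]
force: [3.1, -1.2, 11.2]
gripper_width: 0.175
gripper_force: 58.8
```

```bash
python3 -c "
from h import *
balls(zlo=.076,zhi=.12);tilt();print(arm.get_obs()['eef_rot'][2])"
```

```text
tcp [0.4947 0.3261 0.1712] F [ 2.8 -0.8  8.5] clk 23.4
626 [ 65.2 -15.3] mm pan-x 57.2 top z 0.0895
614 [63.2 14.2] mm pan-x 55.2 top z 0.0898
89 [ 52.5 -29.2] mm pan-x 44.5 top z 0.0986
201 [40.3 28.1] mm pan-x 32.3 top z 0.099
583 [43.9 -5.1] mm pan-x 35.9 top z 0.0882
45 [ 20.2 -28.8] mm pan-x 12.2 top z 0.0964
tilt 3.55 wall top rel at x=.04 -0.0753 nominal -0.0755 706
[-0.0067805   0.00138366 -0.99997605]
```

Request:
carry_out --steps '[[[-0.002,0,0.002],0],[[-0.003,0,0.002],0],[[-0.002,0,0.001],0],[[0,0,0],0]]'

```text
clock: 23.85
tcp_pos: [0.5015, 0.3278, 0.1664]
eef_rot: [[-0.969, -0.245, 0.007], [-0.245, 0.97, 0.003], [-0.007, 0.001, -1.0]]
force: [2.9, -1.4, 8.9]
gripper_width: 0.179
gripper_force: 58.3
```

```bash
python3 -c "
from h import *
balls(zlo=.076,zhi=.12);tilt();print(arm.get_obs()['eef_rot'][2])"
```

```text
tcp [0.5014 0.3278 0.1664] F [ 2.7 -0.5  7.8] clk 23.9
95 [61.9 27.8] mm pan-x 53.9 top z 0.0983
1038 [41.9 -0.4] mm pan-x 33.9 top z 0.0987
581 [ 48.3 -15.2] mm pan-x 40.3 top z 0.0869
520 [40.6 14.9] mm pan-x 32.6 top z 0.0855
447 [26.8 -4.4] mm pan-x 18.8 top z 0.0838
tilt 7.12 wall top rel at x=.04 -0.073 nominal -0.0755 771
[-0.00721145  0.00146607 -0.99997292]
```

Request:
carry_out --steps '[[[0,0,-0.005],0],[[0,0,-0.012],0],[[0,0,-0.012],0],[[0,0,-0.008],0],[[0,0,-0.003],0],[[0,0,0],0]]'

```text
clock: 24.55
tcp_pos: [0.4978, 0.3268, 0.205]
eef_rot: [[-0.969, -0.246, 0.001], [-0.246, 0.969, 0.001], [-0.001, 0.0, -1.0]]
force: [0.0, 0.3, -1.9]
gripper_width: 0.173
gripper_force: 58.5
```

Run:
```python
from h import *
from scipy.optimize import minimize
np.set_printoptions(precision=4,suppress=True)
balls(zlo=.1,zhi=.15);tilt()
f=load('top'); P=cloud(f); Z=P[...,2]; v,u=np.mgrid[0:384,0:512]
b=(u>220)&(u<285)&(v>150)&(v<210)
Q=P[b&(Z>.057)&(Z<.064)][:,:2]
Q=Q[np.hypot(*(Q-[.585,-.028]).T)<.066]
r=minimize(lambda p:np.clip(abs(np.hypot(*(Q-p).T)-.0545),0,.006).sum(),[.585,-.028],method='Nelder-Mead'); print('bowl',r.x,r.fun/len(Q),len(Q))
F=P[b&(Z>.018)&(Z<.026)][:,:2]; F=F[np.hypot(*(F-r.x).T)<.045]; print('floor',cv2.minEnclosingCircle(F.astype(np.float32)),F.mean(0))
H=P[(u>305)&(u<395)&(v>150)&(v<190)&(Z>.066)&(Z<.078)][:,:2]; print('housing',cv2.minAreaRect(H.astype(np.float32)))
```

```text
tcp [0.4975 0.3266 0.2045] F [ 0.6 -0.6 -2.1] clk 24.6
2347 [58.5 -0.4] mm pan-x 50.5 top z 0.1249
200 [47.6 28.4] mm pan-x 39.6 top z 0.1371
43 [ 67.2 -28.9] mm pan-x 59.2 top z 0.1383
1723 [33.   0.1] mm pan-x 25.0 top z 0.1351
592 [38.7 15.3] mm pan-x 30.7 top z 0.1236
tilt 6.54 wall top rel at x=.04 -0.073 nominal -0.0755 758
bowl [ 0.5869 -0.0262] 0.002408807874607467 218
floor ((0.5885952711105347, -0.02503030188381672), 0.04279620572924614) [ 0.5877 -0.0261]
housing ((0.6118783354759216, -0.2845684289932251), (0.04112042114138603, 0.22402365505695343), 5.319535732269287)
```

Tilt is about 6.5° with the balls against the back wall. The bowl centre is at (0.587, -0.026). I'll carry to a start point on the bowl's +y side with the mouth facing -y.

Run:
```python
from h import *
plan([.587,.165,.19],270,n=18)
print(np.round(arm.get_obs()['joints'],1))
```

```text
at [0.4973 0.3264 0.2041] yaw -165.77 clk 24.65 n 18
[[[-0.0026,-0.0099,0.0008],np.float64(-4.21)],[[-0.0019,-0.0101,0.0008],np.float64(-4.21)],[[-0.0011,-0.0102,0.0008],np.float64(-4.21)],[[-0.0004,-0.0103,0.0008],np.float64(-4.21)],[[0.0004,-0.0103,0.0008],np.float64(-4.21)],[[0.0011,-0.0102,0.0008],np.float64(-4.21)],[[0.0019,-0.0101,0.0008],np.float64(-4.21)],[[0.0026,-0.0099,0.0008],np.float64(-4.21)],[[0.0033,-0.0097,0.0008],np.float64(-4.21)],[[0.004,-0.0094,0.0008],np.float64(-4.21)],[[0.0047,-0.0091,0.0008],np.float64(-4.21)],[[0.0054,-0.0087,0.0008],np.float64(-4.21)],[[0.006,-0.0083,0.0008],np.float64(-4.21)],[[0.0066,-0.0079,0.0008],np.float64(-4.21)],[[0.0071,-0.0074,0.0008],np.float64(-4.21)],[[0.0077,-0.0068,0.0008],np.float64(-4.21)],[[0.0081,-0.0062,0.0008],np.float64(-4.21)],[[0.0086,-0.0056,0.0008],np.float64(-4.21)]]
[-36.5  27.2  -1.6 111.2   1.1  41.7  65.5]
```

Run:
```python
from h import *
plan([.636,.158,.19],255,n=14)
```

```text
at [0.4973 0.3264 0.2041] yaw -165.77 clk 24.65 n 14
[[[-0.0066,-0.0141,0.001],np.float64(-4.34)],[[-0.0056,-0.0146,0.001],np.float64(-4.34)],[[-0.0044,-0.0149,0.001],np.float64(-4.34)],[[-0.0033,-0.0152,0.001],np.float64(-4.34)],[[-0.0021,-0.0154,0.001],np.float64(-4.34)],[[-0.001,-0.0156,0.001],np.float64(-4.34)],[[0.0002,-0.0156,0.001],np.float64(-4.34)],[[0.0014,-0.0155,0.001],np.float64(-4.34)],[[0.0026,-0.0154,0.001],np.float64(-4.34)],[[0.0037,-0.0151,0.001],np.float64(-4.34)],[[0.0049,-0.0148,0.001],np.float64(-4.34)],[[0.006,-0.0144,0.001],np.float64(-4.34)],[[0.007,-0.0139,0.001],np.float64(-4.34)],[[0.0081,-0.0133,0.001],np.float64(-4.34)]]
```

Request:
carry_out --steps '[[[-0.002,-0.004,0],-1.5],[[-0.004,-0.009,0],-2.8],[[-0.006,-0.015,0.001],-4.3],[[-0.005,-0.015,0.001],-4.3],[[-0.003,-0.015,0.001],-4.3],[[-0.002,-0.015,0.001],-4.3],[[-0.001,-0.016,0.001],-4.3],[[0,-0.016,0.001],-4.3],[[0.001,-0.016,0.001],-4.3]]'

```text
clock: 25.55
tcp_pos: [0.578, 0.2297, 0.1966]
eef_rot: [[-0.658, -0.753, -0.001], [-0.753, 0.658, -0.001], [0.001, 0.0, -1.0]]
force: [-0.4, -0.2, -1.8]
gripper_width: 0.174
gripper_force: 58.5
```

Request:
carry_out --steps '[[[0.003,-0.015,0.001],-4.3],[[0.004,-0.015,0.001],-4.3],[[0.005,-0.015,0.001],-4.3],[[0.006,-0.014,0.001],-4.3],[[0.006,-0.012,0.001],-3.5],[[0.005,-0.009,0.001],-3.5],[[0.003,-0.005,0.001],-2],[[0.001,-0.002,0],-0.5],[[0,0,0],0],[[0,0,0],0]]'

```text
clock: 26.55
tcp_pos: [0.6362, 0.1584, 0.1901]
eef_rot: [[-0.253, -0.967, -0.001], [-0.967, 0.253, 0.0], [-0.0, 0.001, -1.0]]
force: [-0.4, 0.0, -1.4]
gripper_width: 0.175
gripper_force: 58.5
```

Run:
```python
from h import *
balls(zlo=.085,zhi=.15);tilt()
plan([.636,.158,.183],255,n=4)
f=arm.grab_frame('wrist'); cv2.imwrite('pics/w6.png',f['img'][:,:,::-1])
print(np.round(arm.get_obs()['joints'],1))
```

```text
tcp [0.6361 0.1587 0.1902] F [-0.3  0.1 -1.6] clk 26.6
2435 [59.  -1.4] mm pan-x 51.0 top z 0.11
116 [ 54.7 -29.4] mm pan-x 46.7 top z 0.1218
185 [44.2 27.9] mm pan-x 36.2 top z 0.1219
514 [36.4 15.8] mm pan-x 28.4 top z 0.109
511 [27.1 -5.5] mm pan-x 19.1 top z 0.1077
40 [ 22.  -29.1] mm pan-x 14.0 top z 0.1171
130 [9.6 5.2] mm pan-x 1.6 top z 0.1182
tilt 6.67 wall top rel at x=.04 -0.0735 nominal -0.0755 751
at [0.6361 0.1588 0.1903] yaw -104.63 clk 26.65 n 4
[[[0.0002,-0.0,0.0018],np.float64(0.09)],[[0.0002,-0.0,0.0018],np.float64(0.09)],[[0.0002,-0.0,0.0018],np.float64(0.09)],[[0.0002,-0.0,0.0018],np.float64(0.09)]]
[ -6.   33.1 -17.4 103.3  13.2  45.6 135.3]
```

View pics/w6.png

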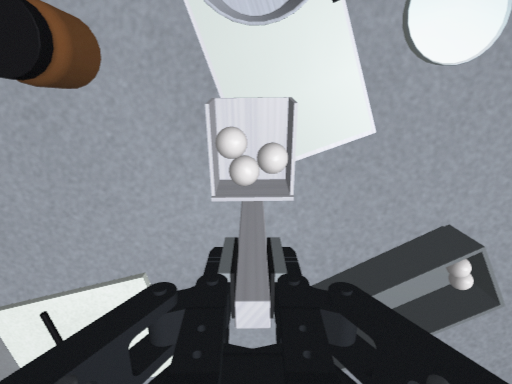

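The view shows three balls at the back of the pan: (231,142), (272,157), (244,170). The bowl rim is straight ahead at the top. I lower the scoop and flick forward and back so the balls leave over the bowl.

Request:
carry_out --steps '[[[0,0,0.004],0.3],[[0,0,0.004],0],[[0,0,0.001],0],[[0,0,0],0],[[0.012,0,0],0],[[0.03,0,0],0],[[0.04,0,0],0],[[0.037,0,0],0],[[-0.048,0,0],0],[[-0.048,0,0],0],[[-0.03,0,0],0],[[-0.01,0,0],0]]'

```text
clock: 27.9
tcp_pos: [0.6416, 0.1794, 0.1823]
eef_rot: [[-0.254, -0.967, 0.002], [-0.967, 0.254, 0.004], [-0.004, -0.001, -1.0]]
force: [0.2, 0.9, -1.3]
gripper_width: 0.18
gripper_force: 58.7
```

Run:
```python
from h import *
balls(zlo=.08,zhi=.15);tilt(); print(arm.get_obs()['tcp_pos'])
f=arm.grab_frame('top'); g=load('top')
P=cloud(f);Z=P[...,2]; v,u=np.mgrid[0:384,0:512]
m=(np.hypot(P[...,0]-.587,P[...,1]+.026)<.05)&(Z>.028)&(Z<.056)&(f['img'].min(2)>150)
n,l,s,c=cv2.connectedComponentsWithStats(m.astype(np.uint8))
for k in range(1,n): print('bowl blob',s[k,4],c[k].round(1),P[l==k].mean(0).round(4))
d=abs(f['img'].astype(int)-g['img']).max(2)>60
n,l,s,c=cv2.connectedComponentsWithStats(d.astype(np.uint8))
for k in range(1,n):
    if s[k,4]>15: print('change',s[k],P[l==k].mean(0).round(3))
A=f['img'][120:270,80:390,::-1]; cv2.imwrite('pics/top2.png',cv2.resize(A,None,fx=2.5,fy=2.5,interpolation=cv2.INTER_CUBIC))
```

```text
tcp [0.6415 0.1791 0.182 ] F [ 0.4  1.2 -1.9] clk 27.95
52 [ 66.3 -29.5] mm pan-x 58.3 top z 0.1143
117 [51.7 27.8] mm pan-x 43.7 top z 0.1129
107 [ 33.7 -29.1] mm pan-x 25.7 top z 0.1122
49 [22.2 28.2] mm pan-x 14.2 top z 0.1091
100 [ 9.4 -0.1] mm pan-x 1.4 top z 0.1103
tilt 6.16 wall top rel at x=.04 -0.0729 nominal -0.0755 753
[0.64097353 0.17611101 0.18165696]
bowl blob 32 [257.5 178.5] [ 0.591  -0.0374  0.0432]
bowl blob 30 [263.4 185.4] [ 0.5714 -0.053   0.0439]
bowl blob 30 [252.  186.2] [ 0.5699 -0.0218  0.0442]
change [ 113   88  130  188 8992] [0.484 0.074 0.717]
change [192 154  17  10 110] [0.641 0.115 0.09 ]
change [128 235   7   6  30] [0.434 0.287 0.127]
change [245 257  15  40  66] [ 0.363 -0.026  0.845]
change [152 258  59  95 640] [0.349 0.055 0.843]
change [228 265  33  93 558] [ 0.3   -0.018  0.775]
change [220 322   9  11  35] [0.306 0.007 0.8  ]
change [230 327   6   6  17] [ 0.303 -0.002  0.801]
change [205 329  14   5  36] [0.303 0.019 0.802]
change [218 370   9   9  54] [0.238 0.016 0.722]
```

All three balls are in the bowl and the scoop is empty. Next I stand the scoop on clear bench at about (0.69, 0.27).

Request:
carry_out --steps '[[[-0.01,-0.002,0],0],[[-0.02,-0.005,0],0],[[-0.025,-0.006,0],0],[[-0.025,-0.006,0],0],[[-0.016,-0.004,0.006],0],[[-0.006,-0.001,0.015],0],[[0,0,0.02],0],[[0,0,0.015],0],[[0,0,0.007],0],[[0,0,0.004],0],[[0,0,0],0],[[0,0,0],0]]'

```text
clock: 29.25
tcp_pos: [0.6911, 0.2669, 0.1151]
eef_rot: [[-0.259, -0.966, 0.001], [-0.966, 0.259, 0.001], [-0.001, -0.001, -1.0]]
force: [0.2, 0.6, -0.7]
gripper_width: 0.176
gripper_force: 58.7
```

Run:
```python
from h import *
tilt(); o=arm.get_obs(); print(o['tcp_pos'],o['force'])
```

```text
tilt 6.36 wall top rel at x=.04 -0.0736 nominal -0.0755 763
[0.69109875 0.26705725 0.11522634] [ 0.5936017   0.36058367 -0.01745785]
```

Lower the last 2 mm, open, let it settle, then lift away.

Request:
carry_out --steps '[[[0,0,0.002],0],[[0,0,0.001],0],[[0,0,0],0]]'

```text
clock: 29.6
tcp_pos: [0.6912, 0.2674, 0.1128]
eef_rot: [[-0.258, -0.966, 0.002], [-0.966, 0.258, 0.001], [-0.001, -0.002, -1.0]]
force: [-1.0, -0.3, 4.0]
gripper_width: 0.175
gripper_force: 59.7
```

Request:
carry_out --steps '[[[0,0,0],0],[[0,0,0],0],[[0,0,0],0],[[0,0,0],0],[[0,0,0],0],[[0,0,0],0],[[0,0,-0.02],0],[[0,0,-0.04],0],[[0,0,-0.04],0],[[0,0,-0.03],0]]' --grip 0.085

```text
clock: 30.6
tcp_pos: [0.6912, 0.2673, 0.2441]
eef_rot: [[-0.258, -0.966, 0.003], [-0.966, 0.258, 0.001], [-0.002, -0.002, -1.0]]
force: [0.4, 0.5, -0.2]
gripper_width: 0.996
gripper_force: 0.0
```

Run:
```python
from h import *
np.set_printoptions(precision=4,suppress=True)
f=arm.grab_frame('wrist'); P=cloud(f); Z=P[...,2]; o=arm.get_obs(); print(o['tcp_pos'])
for n,a,b in [('handle',.128,.15),('walls',.028,.042)]:
    m=(f['z_map']>0)&(Z>a)&(Z<b)&(np.hypot(P[...,0]-.68,P[...,1]-.24)<.08)&(abs((P-o['tcp_pos'])@np.array(o['eef_rot'])[:,1])<.04)
    if m.sum()>20: print(n,m.sum(),cv2.minAreaRect(P[m][:,:2].astype(np.float32)),np.percentile(Z[m],[5,50,95]))
# stand pose from the first top view
g=load('top'); P=cloud(g); Z=P[...,2]; v,u=np.mgrid[0:384,0:512]
b=(u>285)&(u<308)&(v>155)&(v<185); m=b&(Z>.120)&(Z<.138)
print('post',m.sum(),cv2.minAreaRect(P[m][:,:2].astype(np.float32)),'per h',[ (h,P[b&(abs(Z-h)<.003)][:,:2].mean(0)) for h in (.132,)])
A=g['img'][150:225,230:320,::-1]; cv2.imwrite('pics/stand.png',cv2.resize(A,None,fx=8,fy=8,interpolation=cv2.INTER_CUBIC))
plan([.55,.05,.26],95)
```

```text
[0.6937 0.2688 0.2499]
handle 392 ((0.68948894739151, 0.2615572214126587), (0.01652812398970127, 0.01534953061491251), 75.41352081298828) [0.1316 0.1377 0.1389]
walls 566 ((0.6795446276664734, 0.22179430723190308), (0.06829666346311569, 0.06004566326737404), 76.1552505493164) [0.0306 0.035  0.0388]
post 130 ((0.6046651601791382, -0.1461300253868103), (0.036535147577524185, 0.024086879566311836), 7.7863688468933105) per h [(0.132, array([ 0.6041, -0.1465]))]
at [0.6937 0.2688 0.2499] yaw -104.99 clk 30.65 n 21
[[[0.0118,0.0039,-0.0005],np.float64(7.62)],[[0.0122,0.0023,-0.0005],np.float64(7.62)],[[0.0124,0.0007,-0.0005],np.float64(7.62)],[[0.0124,-0.001,-0.0005],np.float64(7.62)],[[0.0122,-0.0026,-0.0005],np.float64(7.62)],[[0.0117,-0.0042,-0.0005],np.float64(7.62)],[[0.0111,-0.0057,-0.0005],np.float64(7.62)],[[0.0102,-0.0072,-0.0005],np.float64(7.62)],[[0.0092,-0.0084,-0.0005],np.float64(7.62)],[[0.008,-0.0096,-0.0005],np.float64(7.62)],[[0.0066,-0.0106,-0.0005],np.float64(7.62)],[[0.0052,-0.0113,-0.0005],np.float64(7.62)],[[0.0036,-0.0119,-0.0005],np.float64(7.62)],[[0.002,-0.0123,-0.0005],np.float64(7.62)],[[0.0004,-0.0125,-0.0005],np.float64(7.62)],[[-0.0013,-0.0124,-0.0005],np.float64(7.62)],[[-0.0029,-0.0121,-0.0005],np.float64(7.62)],[[-0.0045,-0.0116,-0.0005],np.float64(7.62)],[[-0.006,-0.0109,-0.0005],np.float64(7.62)],[[-0.0074,-0.01,-0.0005],np.float64(7.62)],[[-0.0087,-0.009,-0.0005],np.float64(7.62)]]
```

The scoop stands upright: handle top at 0.138 m, walls level at 0.035 m. Next I go to the grip post with tool yaw 95.4°.

Run:
```python
from h import *
plan([.600,-.16,.23],95.4,n=22)
```

```text
at [0.6937 0.2688 0.2499] yaw -104.99 clk 30.65 n 22
[[[0.0199,-0.0009,0.0009],np.float64(7.25)],[[0.0197,-0.0034,0.0009],np.float64(7.25)],[[0.0191,-0.0059,0.0009],np.float64(7.25)],[[0.0182,-0.0082,0.0009],np.float64(7.25)],[[0.017,-0.0105,0.0009],np.float64(7.25)],[[0.0155,-0.0125,0.0009],np.float64(7.25)],[[0.0138,-0.0144,0.0009],np.float64(7.25)],[[0.0119,-0.016,0.0009],np.float64(7.25)],[[0.0098,-0.0174,0.0009],np.float64(7.25)],[[0.0075,-0.0185,0.0009],np.float64(7.25)],[[0.0051,-0.0193,0.0009],np.float64(7.25)],[[0.0026,-0.0198,0.0009],np.float64(7.25)],[[0.0001,-0.0199,0.0009],np.float64(7.25)],[[-0.0024,-0.0198,0.0009],np.float64(7.25)],[[-0.0049,-0.0193,0.0009],np.float64(7.25)],[[-0.0073,-0.0186,0.0009],np.float64(7.25)],[[-0.0096,-0.0175,0.0009],np.float64(7.25)],[[-0.0117,-0.0161,0.0009],np.float64(7.25)],[[-0.0137,-0.0145,0.0009],np.float64(7.25)],[[-0.0154,-0.0127,0.0009],np.float64(7.25)],[[-0.0169,-0.0106,0.0009],np.float64(7.25)],[[-0.0181,-0.0084,0.0009],np.float64(7.25)]]
```

Request:
carry_out --steps '[[[0.02,-0.001,0],7.25],[[0.02,-0.003,0],7.25],[[0.019,-0.006,0],7.25],[[0.018,-0.008,0],7.25],[[0.017,-0.0105,0],7.25],[[0.0155,-0.0125,0],7.25],[[0.014,-0.0145,0],7.25],[[0.012,-0.016,0],7.25],[[0.01,-0.0175,0.002],7.25],[[0.0075,-0.0185,0.002],7.25],[[0.005,-0.0195,0.002],7.25]]'

```text
clock: 31.75
tcp_pos: [0.6426, 0.0513, 0.2352]
eef_rot: [[-0.996, 0.087, 0.0], [0.087, 0.996, 0.0], [-0.0, 0.0, -1.0]]
force: [-0.8, -0.1, -0.2]
gripper_width: 0.995
gripper_force: 0.0
```

Request:
carry_out --steps '[[[0.0025,-0.02,0.002],7.25],[[0,-0.02,0.002],7.25],[[-0.0025,-0.02,0.002],7.25],[[-0.005,-0.0195,0.002],7.25],[[-0.0075,-0.0185,0.002],7.25],[[-0.0095,-0.0175,0.002],7.25],[[-0.0115,-0.016,0.002],7.25],[[-0.0135,-0.0145,0],7.25],[[-0.0155,-0.0125,0],7.25],[[-0.017,-0.0105,0],7.25],[[-0.018,-0.0085,0],7.25],[[0,0,0],0]]'

```text
clock: 32.95
tcp_pos: [0.5958, -0.1664, 0.2214]
eef_rot: [[-0.091, 0.996, -0.0], [0.996, 0.091, -0.003], [-0.003, -0.001, -1.0]]
force: [0.4, -0.8, -0.4]
gripper_width: 0.995
gripper_force: 0.0
```

Request:
carry_out --steps '[[[0,0,0],0],[[0,0,0],0]]'

```text
clock: 33.15
tcp_pos: [0.5974, -0.1609, 0.2211]
eef_rot: [[-0.1, 0.995, -0.0], [0.995, 0.1, 0.001], [0.001, 0.0, -1.0]]
force: [0.3, 0.9, 0.1]
gripper_width: 0.993
gripper_force: 0.0
```

Run:
```python
from h import *
np.set_printoptions(precision=4,suppress=True)
f=arm.grab_frame('wrist'); np.savez('last_wrist.npz',**f); P=cloud(f); Z=P[...,2]; ok=f['z_map']>0
m=ok&(Z>.125)&(Z<.138)&(np.hypot(P[...,0]-.603,P[...,1]+.147)<.035); print('post',m.sum(),cv2.minAreaRect(P[m][:,:2].astype(np.float32)))
m=ok&(Z>.057)&(Z<.064)&(abs(np.hypot(P[...,0]-.587,P[...,1]+.026)-.0545)<.01); Q=P[m][:,:2]
from scipy.optimize import least_squares
print('bowl',len(Q),least_squares(lambda p:np.hypot(*(Q-p).T)-.0545,[.587,-.026],loss='soft_l1',f_scale=.002).x)
m=ok&(Z>.056)&(Z<.070)&(np.hypot(P[...,0]-.5135,P[...,1]+.06)<.02); print('rider',m.sum(),cv2.minAreaRect(P[m][:,:2].astype(np.float32)) if m.sum()>5 else '')
plan([.6007,-.1465,.22],95.4,n=2); print(np.round(arm.get_obs()['joints'],0))
for n,X in [('rider',[.5135,-.06,.064]),('post',[.603,-.147,.132])]:
    c=f['R']@X+f['t']; print(n,c[0]/c[2]*f['fx']+f['cx'],c[1]/c[2]*f['fy']+f['cy'])
```

```text
post 1320 ((0.6043593287467957, -0.14469963312149048), (0.03578478470444679, 0.0242668017745018), 4.978155136108398)
bowl 1372 [ 0.5868 -0.025 ]
rider 300 ((0.5149481296539307, -0.05793120339512825), (0.012442391365766525, 0.015748830512166023), 4.752919673919678)
at [ 0.5975 -0.1609  0.2211] yaw 95.74 clk 33.2 n 2
[[[0.007,0.0023,0.0006],np.float64(0.17)],[[0.007,0.0023,0.0006],np.float64(0.17)]]
[ -7.  30.  25. 108. -17.  46.  33.]
rider 169.08073274977517 64.65418965336698
post 259.964536747631 188.62618439026957
```

Request:
carry_out --steps '[[[0.007,0.002,0],0.3],[[0.0075,0.0025,0],0.2],[[0,0,0.02],0],[[0,0,0.035],0],[[0,0,0.035],0],[[0,0,0.018],0],[[0,0,0.008],0],[[0,0,0.002],0],[[0,0,0],0],[[0,0,0],0],[[0,0,0],0]]'

```text
clock: 34.3
tcp_pos: [0.6009, -0.1482, 0.1045]
eef_rot: [[-0.088, 0.996, 0.002], [0.996, 0.088, -0.0], [-0.001, 0.002, -1.0]]
force: [-1.2, 0.0, 0.2]
gripper_width: 0.993
gripper_force: 0.0
```

Request:
carry_out --steps '[[[0,0,0],0],[[0,0,0],0],[[0,0,0],0],[[0,0,0],0],[[0,0,0],0],[[0,0,0],0],[[0,0,0],0]]' --grip 0.0

```text
clock: 35.0
tcp_pos: [0.5984, -0.1484, 0.1046]
eef_rot: [[-0.087, 0.996, -0.001], [0.996, 0.087, 0.001], [0.001, -0.001, -1.0]]
force: [-7.9, 2.1, 10.4]
gripper_width: 0.289
gripper_force: 59.8
```

Request:
carry_out --steps '[[[0.002,0,0],0],[[0.003,0,0],0],[[0.004,0,0],0],[[0.005,0,0],0],[[0.006,0,0],0],[[0.006,0,0],0],[[0.006,0,0],0],[[0.006,0,0],0],[[0.006,0,0],0],[[0.006,0,0],0],[[0.006,0,0],0],[[0.006,0,0],0]]'

```text
clock: 36.2
tcp_pos: [0.5929, -0.0903, 0.1046]
eef_rot: [[-0.085, 0.996, -0.0], [0.996, 0.085, -0.004], [-0.004, -0.001, -1.0]]
force: [-7.9, -5.6, 9.6]
gripper_width: 0.292
gripper_force: 60.1
```

Request:
carry_out --steps '[[[0.006,0,0],0],[[0.006,0,0],0],[[0.006,0,0],0],[[0.005,0,0],0],[[0.004,0,0],0],[[0.002,0,0],0],[[0.001,0,0],0],[[0,0,0],0],[[0,0,0],0]]'

```text
clock: 37.1
tcp_pos: [0.59, -0.0599, 0.1046]
eef_rot: [[-0.086, 0.996, -0.001], [0.996, 0.086, -0.003], [-0.003, -0.002, -1.0]]
force: [-8.3, -4.0, 11.5]
gripper_width: 0.288
gripper_force: 60.9
```

Run:
```python
from h import *
np.set_printoptions(precision=4,suppress=True)
o=arm.get_obs(); p=np.array(o['tcp_pos']); s=np.array([-.0905,.9959]); print(p,'ext',(p[:2]-[.5984,-.1484])@s, o['gripper_width'],o['force'])
f=snap('wrist','w7.png'); P=cloud(f); Z=P[...,2]; ok=f['z_map']>0
m=ok&(Z>.056)&(Z<.070)&(np.hypot(P[...,0]-.5149,P[...,1]+.058)<.02); print('rider',m.sum(),cv2.minAreaRect(P[m][:,:2].astype(np.float32)))
g=arm.grab_frame('top'); P=cloud(g); Z=P[...,2]
c=np.array([.5868,-.0255])+s*((p[:2]-[.5984,-.1484])@s)
m=(np.hypot(P[...,0]-c[0],P[...,1]-c[1])<.05)&(Z>.028)&(Z<.056)&(g['img'].min(2)>150)
n,l,st,cc=cv2.connectedComponentsWithStats(m.astype(np.uint8)); print([(st[k,4],P[l==k].mean(0).round(3)) for k in range(1,n)])
# montage: wrist + enlarged rider/pointer area
X=f['R']@[.5149,-.058,.064]+f['t']; u0=int(X[0]/X[2]*f['fx']+f['cx']); v0=int(X[1]/X[2]*f['fy']+f['cy']); print('rider px',u0,v0)
a,b=max(u0-40,0),max(v0-35,0)
cv2.imwrite('pics/w7c.png',np.vstack([cv2.resize(f['img'][b:b+70,a:a+100,::-1],(500,350),interpolation=cv2.INTER_CUBIC),cv2.resize(g['img'][150:225,180:330,::-1],(500,250),interpolation=cv2.INTER_CUBIC)])); print(a,b)
```

```text
[ 0.59   -0.0599  0.1046] ext 0.08892858883603896 0.2881696655867376 [-8.333  -3.9777 11.4812]
rider 761 ((0.5214723944664001, -0.05739767104387283), (0.026373503729701042, 0.016590910032391548), 0.20768049359321594)
[]
rider px 130 217
90 182
```

View pics/w7c.png

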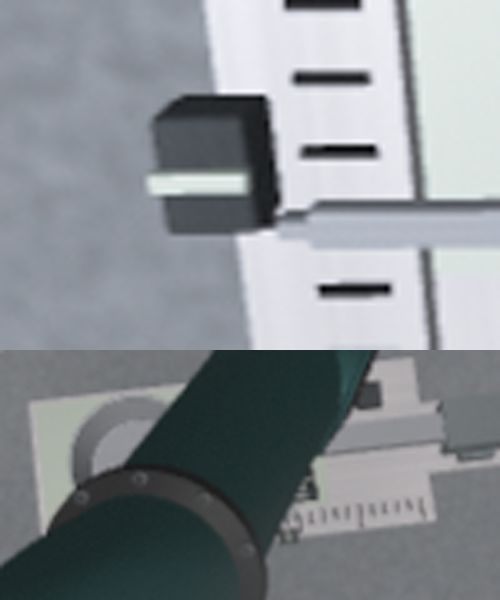

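The crop (5x, wrist) shows the rider's white line at row 183, cols 148–250. The pointer tip is at (278,222), slightly short of it. I'll compute the remaining distance from depth.

Run:
```python
from h import *
np.set_printoptions(precision=4,suppress=True)
f=load('wrist'); s=np.array([-.0905,.9959]); P=cloud(f); im=f['img'].astype(int)
for n,a,b in [('line L',155,183),('line M',195,183),('line R',243,183),('tip',285,224),('tip2',300,224),('shaft',320,224),('shaft2',360,222),('shaft3',440,222)]:
    u,v=90+(a-2)/5,182+(b-2)/5; X=px(f,u,v); print(n,round(u,1),round(v,1),X, 's-y',(X[:2]-[.5984,-.1484])@s, 's-x',(X[:2]-[.5984,-.1484])@[s[1],-s[0]])
```

```text
line L 120.6 218.2 [ 0.5091 -0.0583  0.0653] s-y 0.09782671235877258 s-x -0.08080003655813964
line M 128.6 218.2 [ 0.5143 -0.0575  0.066 ] s-y 0.09812313598209428 s-x -0.07551243718404546
line R 138.2 218.2 [ 0.52   -0.0572  0.0655] s-y 0.09788404964868475 s-x -0.06983412347658598
tip 146.6 226.4 [ 0.5245 -0.063   0.0641] s-y 0.09175190751862757 s-x -0.06581803641726133
tip2 149.6 226.4 [ 0.5268 -0.0623  0.0652] s-y 0.09222691430353651 s-x -0.06352157172019181
shaft 153.6 226.4 [ 0.5293 -0.0621  0.0652] s-y 0.09221226170250929 s-x -0.061032438859569944
shaft2 161.6 226.0 [ 0.5339 -0.0619  0.0641] s-y 0.09200765608196443 s-x -0.05636653638047333
shaft3 177.6 226.0 [ 0.5444 -0.06    0.0662] s-y 0.09289538877715203 s-x -0.04575381843551149
```

Request:
carry_out --steps '[[[0.002,0,0],0],[[0.002,0,0],0],[[0.001,0,0],0],[[0.0006,0,0],0],[[0,0,0],0],[[0,0,0],0],[[0,0,0],0],[[0,0,0],0]]'

```text
clock: 38.0
tcp_pos: [0.5895, -0.0545, 0.1046]
eef_rot: [[-0.085, 0.996, -0.001], [0.996, 0.085, -0.003], [-0.003, -0.002, -1.0]]
force: [-8.6, -5.0, 10.1]
gripper_width: 0.291
gripper_force: 60.9
```

```bash
cat > gap.py <<'E'
from h import *
np.set_printoptions(precision=4,suppress=True)
f=snap('wrist','w8.png'); P=cloud(f); s=np.array([-.0905,.9959]); o=arm.get_obs(); p=np.array(o['tcp_pos']); print(p,(p[:2]-[.5984,-.1484])@s,o['gripper_width'],o['force'])
Y=(P[...,:2]-[.5984,-.1484])@s; X=(P[...,:2]-[.5984,-.1484])@[s[1],-s[0]]; Z=P[...,2]; b=f['img'].min(2)
L=(X>-.081)&(X<-.0705)&(Z>.06)&(Z<.07)&(b>140)&(abs(Y-.098)<.012); print('line',L.sum(),Y[L].mean(),np.percentile(Y[L],[5,95]))
S=(X>-.064)&(X<-.05)&(Z>.060)&(Z<.070)&(abs(Y-.098)<.012); print('ptr',S.sum(),Y[S].mean(),np.percentile(Y[S],[5,95]))
q=f['img']; bb=(np.hypot(*(P[...,:2]-([.5868,-.0255]+s*((p[:2]-[.5984,-.1484])@s))).transpose(2,0,1))<.05)&(Z>.036)&(Z<.05)
print('bowl pts at ball height',bb.sum())
g=arm.grab_frame('scene'); Pg=cloud(g); c=np.array([.5868,-.0255])+s*((p[:2]-[.5984,-.1484])@s)
m=(np.hypot(Pg[...,0]-c[0],Pg[...,1]-c[1])<.04)&(Pg[...,2]>.032)&(Pg[...,2]<.056)
n,l,st,cc=cv2.connectedComponentsWithStats(m.astype(np.uint8)); print([(st[k,4],cc[k].round(0),Pg[l==k].mean(0).round(3)) for k in range(1,n) if st[k,4]>5])
X=g['R']@[*c,.04]+g['t']; print('bowl px scene',X[:2]/X[2]*[g['fx'],g['fy']]+[g['cx'],g['cy']])
E
python3 gap.py
```

```text
[ 0.5895 -0.0546  0.1046] 0.09427009477753465 0.2908439141660067 [-9.084  -4.6509 10.8782]
line 71 0.09743721508524328 [0.0963 0.0989]
ptr 212 0.09740357425777238 [0.0946 0.0994]
bowl pts at ball height 6853
[(np.int32(181), array([278., 224.]), array([0.574, 0.059, 0.041]))]
bowl px scene [279.9022 227.3709]
```

The line is at 0.0974 and the pointer at 0.0974 along the stand, and the balls are in the bowl. I'll hand in while holding.

```bash
python3 -c "
from station import arm
print(arm.finish_job())"
```

```text
the job is handed in; nothing more can be done
None
```

I handed the job in at about 38 s: three balls are in the bowl, the scoop stands upright and released on the bench, and I am holding the arm at the rider's white line (pointer and line agree to within about 1 mm) with the button squeezed in; I did not count the balls again after drawing the arm out.

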